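Preset a portion counter's thumbwheels and start it

ROBOT

A 6-joint arm with a two-finger parallel gripper is mounted at the origin on a cart in front of the work surface, level with it; the furniture and walls round the work are solid. World frame = base frame: x ahead of the robot, y to its left, z up, the work surface at z = 0. Lengths are in m, angles in rad, forces in N, time in s.
With the tool pointing down it reaches from about 0.35 to 0.975 m from the base axis. Payload 4.9 kg.
Tool frame: the origin (TCP) lies midway between the tips of the shut fingers; the grasp point (between the pads) lies 19 mm behind it; z points along the fingers, y is the direction in which the jaws open and shut (so a half turn about z gives the same grasp; the last joint's range is limited). The gripper opens to 85 mm and grips with 20 to 120 N. Pads are 22 mm wide; open, the fingers measure 114 mm over their backs; the gripper's body (76 mm by 85 mm) begins 54 mm behind the grasp point. The pads swing forward as they close: fully open they stand 13 mm farther back than shut.
Start: joints at [-1.436, 0.053, 1.613, -0, 1.476, -0.119], TCP at [0.157, -0.605, 0.231] pointing down, gripper open.
Joint ranges: [-3.01, 3.01], [-1.01, 2.22], [0.06, 2.58], [-1.02, 4.17], [0.09, 2.62], [-3.14, 3.14]. Speed limits (rad/s): [2.57, 2.57, 3.14, 3.14, 3.14, 3.14].

INTERFACE

Orientations are given as a unit quaternion [w, x, y, z].
In Python, from plant import manip gives the robot as it stands. The module is installed in compiled form; this text tells all that it offers.
- The arm moves only by the tool move_arm, never from a script. Its argument "rows" is a list of rows, each an object of numbers: "tx", "ty", "tz": the shift along the tool's x, y, z in m; "ax", "ay", "az": the turn, a rotation vector about the tool's x, y, z in degrees; "jaw": the closure in counts, from 0 (fully open) to 255 (shut). In form: [{"tx": .., "ty": .., "tz": .., "ax": .., "ay": .., "az": .., "jaw": ..}, ...]. A call has 1 to 12 rows; each row shifts and turns the pose as measured when the row begins, along the tool's axes as they then stand; what a row does not reach is not made up. A row lasts 1/10 s, in which the tool goes at most 50 mm and 8.59 degrees, less where a joint would pass 70% of its speed; a pose out of reach is approached as far as the arm can. A call with a gripper value outside its range is refused whole. The fingers move at their own pace and stop on an object; the grip force is fixed at half the most. Time passes only in rows, so rows that do not move let the fingers close. It gives the time, the measured TCP pose, the force and the opening at its end, in the units of the state.
- manip.state(): the state, without advancing time (a new reading comes with each control period).
- manip.grab_frame(name): name is "scene" or "side" or "wrist"; returns a dict with "color" (480x640x3 uint8, red, green, blue), "intrinsics" (3x3 intrinsics, pixels), "R" (3x3) and "t" (3): a world point X has camera coordinates R X + t. Camera axes: x right, y down, z forward; pixel columns grow to the right and rows downward; lengths in m; the calibration is good to about 2 mm. A picture is of the moment at which its call begins. There is no depth.
- manip.job_done(): hands the job in, once; it reports no verdict.
The state is a dict: "time": time; "joint_pos": joint angles; "joint_vel": joint speeds; "joint_efforts": joint torques, N m; "tool_pos": TCP position; "tool_rot": TCP orientation; "contact_force": force on the tool from outside, world axes, zero at the start; "ft_torque": the same for the moment, N m; "gripper_width": opening from 0.0 (shut) to 1.0 (fully open).
Only numpy, scipy, OpenCV 4.12 (cv2) and the standard library are available. Lean on these libraries where they do the work, as an engineer would, in place of code of your own. Each camera call takes 0.05 s, during which the arm holds its last target.

TASK

Set the portion counter's three thumbwheels, from left to right, to 4 - 1 - 3 dots, each row of dots centred on its pointers at the top. Only when all three show that, press the start key fully down and let it come up again. Use a light touch, never more than about 15 N on the wheels or any part of the counter, and leave the other things on the worktop where they are.

Things in the scene. Friction and masses are not known exactly. Their poses are not given: they have to be found in the camera images.
- counter: portion counter: grey box fixed on the worktop, 116 mm deep (its x, away from the robot), 280 mm wide (its y, to the left), top 52 mm up. Origin: centre of its underside; z up. Three black thumbwheels stand out of its top, a round start key at its right end. White pointer posts, to 62 mm above the worktop, stand 18 to 21 mm either side of each wheel's middle: keep a fingertip within 15 mm of that middle.
- rim_left (a point): nominal top of the left-hand (its +y) thumbwheel's rim, a point fixed on the counter 70 mm along its y, 76 mm above its underside. Seated by hand, the real rim top lies anywhere up to 6 mm above or below, different for each wheel: feel for it. A closed fingertip resting on the rim and drawn along the counter's x turns the wheel; it needs about 4 N downwards or it slips. Axle sprung: gives downwards 1 mm per 4 N, 7 mm at most.
- wheel_left (a joint): turn of the left-hand (its +y) thumbwheel (60 mm across, 30 mm wide, smooth rim, axle along y), rad, -0.3 to 3.8; grows as the rim's top moves away from the robot (+x), 30 mm of rim per rad. Rows of white dots across the rim are digits: 0 (thin bar), 1 to 5 dots; digit n is on top, in line with its pointers, at 0.70 n rad. No clicks; friction (2 N at the rim) holds it where it is left.
- rim_mid (a point): nominal top of the middle thumbwheel's rim, a point fixed on the counter 15 mm along its y, 76 mm above its underside. Seated by hand, the real rim top lies anywhere up to 6 mm above or below, different for each wheel: feel for it. A closed fingertip resting on the rim and drawn along the counter's x turns the wheel; it needs about 4 N downwards or it slips. Axle sprung as the left one's.
- wheel_mid (a joint): turn of the middle thumbwheel (60 mm across, 30 mm wide, smooth rim, axle along y), rad, -0.3 to 3.8; grows as the rim's top moves away from the robot (+x), 30 mm of rim per rad. Rows of white dots across the rim are digits: 0 (thin bar), 1 to 5 dots; digit n is on top, in line with its pointers, at 0.70 n rad. No clicks; friction (2 N at the rim) holds it where it is left.
- rim_right (a point): nominal top of the right-hand (nearest the key) thumbwheel's rim, a point fixed on the counter -40 mm along its y, 76 mm above its underside. Seated by hand, the real rim top lies anywhere up to 6 mm above or below, different for each wheel: feel for it. A closed fingertip resting on the rim and drawn along the counter's x turns the wheel; it needs about 4 N downwards or it slips. Axle sprung as the left one's.
- wheel_right (a joint): turn of the right-hand (nearest the key) thumbwheel (60 mm across, 30 mm wide, smooth rim, axle along y), rad, -0.3 to 3.8; grows as the rim's top moves away from the robot (+x), 30 mm of rim per rad. Rows of white dots across the rim are digits: 0 (thin bar), 1 to 5 dots; digit n is on top, in line with its pointers, at 0.70 n rad. No clicks; friction (2 N at the rim) holds it where it is left.
- start_key (a joint): travel of the white start key, m: 0 up, 0.006 fully down; spring-returned, 5 N to hold it fully down; its housing sits on a rubber pad that gives a further 1 mm per 4 N
- start_key_top (a point): centre of the top face of the start key (28 mm across), which is pressed straight down
- fork_a: table fork, 193 mm long, lying in front of the counter; a bystander
- bowl_1: small white bowl, 86 mm across, 51 mm high, standing just behind the counter; a bystander
- bowl_0: small white bowl, 86 mm across, 51 mm high, at the left; a bystander
- pepper_mill: brown turned pepper mill, 173 mm high, at the left; a bystander
- lemon_a: lemon, at the right; a bystander
- lime_a: lime, at the right; a bystander
- tape_roll: roll of tape, 98 mm across, lying at the right front; a bystander
- spatula_a: spatula, 297 mm long, lying at the right; a bystander

How it is judged:
By the outcome, as a careful person would: the job done as asked, in the order asked, and still so for the second after the job is handed in, with the robot touching nothing.
It also fails if it takes over 67 s, if anything falls off the work surface, if the arm or the gripper's body presses on something with over 40 N, if the wrist force passes 120 N, or if a joint passes its speed limit or range.

## Working session

There is one attempt and no reset: what is moved stays moved. The work goes in short steps, Python scripts to look and compute and a tool call to move; the robot and the scene stay as the last step left them, time stands still between calls to the robot, and variables do not carry over. Pictures are saved under pics/ and viewed, and the job is handed in when it is done.

Besides the shell and the picture viewer there is one more tool, called after ">>>" as name(argument=value, ...), one argument or row to a line, values as JSON. move_arm: Moves the arm, as the interface text tells. Its arguments: {"type":"object","properties":{"rows":{"type":"array"}},"required":["rows"]}

```bash
mkdir -p pics
cat > h.py <<'E'
from plant import manip
import numpy as np, cv2
def grab(n,f,crop=None,s=1):
    d=manip.grab_frame(n); im=d["color"][:,:,::-1].copy()
    cv2.imwrite('pics/raw_'+f,im)
    np.savez('pics/'+f+'.npz',K=d["intrinsics"],R=d["R"],t=d["t"])
    if crop: x0,y0,x1,y1=crop; im=cv2.resize(im[y0:y1,x0:x1],None,fx=s,fy=s,interpolation=cv2.INTER_CUBIC)
    cv2.imwrite('pics/'+f,im); return d
def cam(f):
    z=np.load('pics/'+f+'.npz'); return z['K'],z['R'],z['t']
def back(f,uv,z):
    K,R,t=cam(f); C=-R.T@t; d=R.T@np.linalg.inv(K)@np.array([uv[0],uv[1],1.]); return C+d*(z-C[2])/d[2]
def proj(f,X):
    K,R,t=cam(f); p=K@(R@np.array(X)+t); return p[:2]/p[2]
E
python3 - <<'E'
from h import *
s=manip.state(); print({k:np.round(v,3) for k,v in s.items()})
for n in ['scene','side','wrist']:
    grab(n,n+'0.png')
print(manip.state()['time'])
for n in ['scene','side']: K,R,t=cam(n+'0.png'); print(n,K[0,0],-R.T@t,R[2])
E
```

```text
{'time': np.float64(0.0), 'joint_pos': array([-1.436,  0.053,  1.614, -0.   ,  1.476, -0.119]), 'joint_vel': array([ 0.001,  0.   ,  0.   ,  0.002,  0.001, -0.002]), 'joint_efforts': array([-1.0000e-03, -3.9368e+01, -3.7018e+01, -0.0000e+00,  7.0000e-03,
        0.0000e+00]), 'tool_pos': array([ 0.157, -0.604,  0.23 ]), 'tool_rot': array([-0.001,  0.992,  0.127, -0.   ]), 'contact_force': array([-0.25 ,  0.655,  0.43 ]), 'ft_torque': array([ 0.088, -0.014,  0.017]), 'gripper_width': np.float64(1.001)}
0.15
scene 594.3940525928875 [-0.33887109 -0.86986439  1.04522219] [ 0.55802584  0.56396017 -0.60873318]
side 552.801713878106 [ 0.47473805 -1.09613632  0.77778138] [ 0.05083075  0.84558937 -0.53140837]
```

View pics/scene0.png

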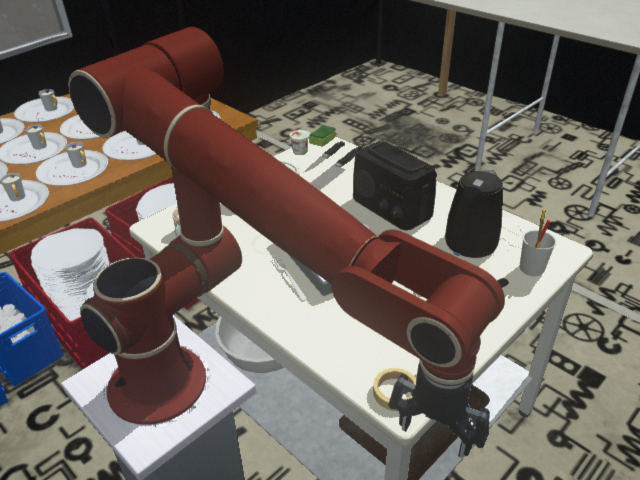

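View pics/side0.png

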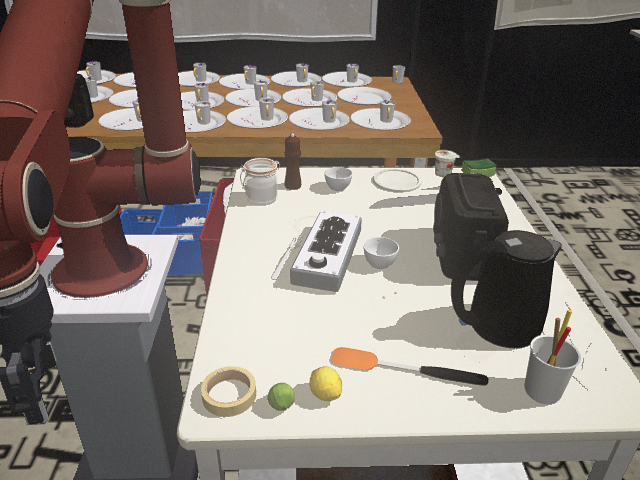

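View pics/wrist0.png

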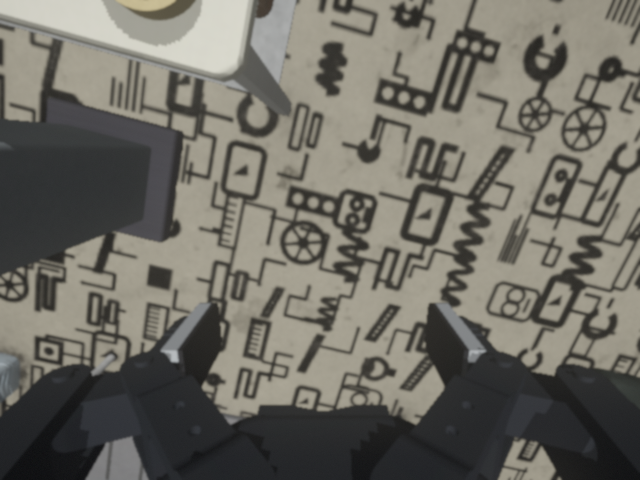

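Run:
```python
from h import *
im=cv2.imread('pics/raw_side0.png')[195:300,265:385]
cv2.imwrite('pics/side0c.png',cv2.resize(im,None,fx=6,fy=5.5,interpolation=cv2.INTER_CUBIC))
```

```text
(no output)
```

View pics/side0c.png

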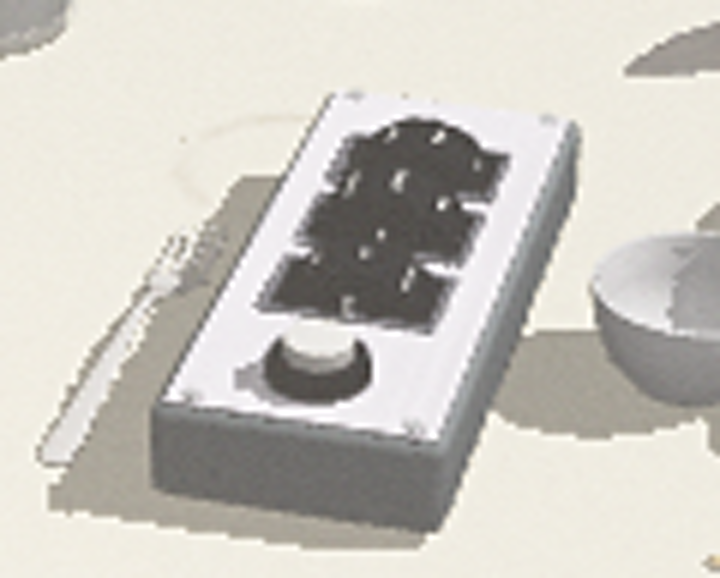

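The counter's top corners in the side picture are at about (292,269), (338,275), (361,217) and (320,212). The wheels run along its far part, with the key at the near end.

```bash
cat >> h.py <<'E'
from scipy.optimize import least_squares
def fitpose(obs,x0=(0.6,-0.1,0)):
    # obs: list (file, uv, local xyz)
    def X(p,l): c,s=np.cos(p[2]),np.sin(p[2]); return np.array([p[0]+c*l[0]-s*l[1],p[1]+s*l[0]+c*l[1],l[2]])
    f=lambda p: np.concatenate([proj(o[0],X(p,o[2]))-o[1] for o in obs])
    r=least_squares(f,x0); return r.x,f(r.x).reshape(-1,2)
def loc(p,l):
    c,s=np.cos(p[2]),np.sin(p[2]); return np.array([p[0]+c*l[0]-s*l[1],p[1]+s*l[0]+c*l[1],l[2]])
E
python3 - <<'E'
from h import *
f='side0.png'
for uv in [(292,268.6),(338.3,275),(361.3,217.2),(320.3,211.9)]: print(back(f,uv,.052))
p,r=fitpose([(f,(292,268.6),(-.058,-.14,.052)),(f,(338.3,275),(.058,-.14,.052)),(f,(361.3,217.2),(.058,.14,.052)),(f,(320.3,211.9),(-.058,.14,.052))])
print(p,r)
for n,y in [('L',.07),('M',.015),('R',-.04)]: print(n,loc(p,(0,y,.076)))
K,R,t=cam('wrist0.png'); s=manip.state(); 
from scipy.spatial.transform import Rotation as Ro
q=s['tool_rot']; Rt=Ro.from_quat([q[1],q[2],q[3],q[0]]).as_matrix(); print(Rt)
C=-R.T@t; print('cam in tool',Rt.T@(C-s['tool_pos']),'axis',Rt.T@R[2], K)
E
```

```text
[ 0.45532409 -0.07709384  0.052     ]
[ 0.5583787  -0.10296664  0.052     ]
[0.63428838 0.15242396 0.052     ]
[0.5276624  0.18108002 0.052     ]
[ 0.54414794  0.04098402 -0.27496202] [[-2.2321823   0.25343909]
 [ 1.79070405  1.73094812]
 [ 1.12151627 -1.44538043]
 [-0.62326366 -1.92188625]]
L [0.56315367 0.1083545  0.076     ]
M [0.5482206  0.05542055 0.076     ]
R [0.53328753 0.0024866  0.076     ]
[[ 9.67983615e-01  2.51013283e-01 -2.29153781e-04]
 [ 2.51013319e-01 -9.67982267e-01  1.62626269e-03]
 [ 1.86396740e-04 -1.63171629e-03 -9.99998651e-01]]
cam in tool [ 0.06903431 -0.00051922 -0.14288187] axis [-2.74000532e-01 -2.82298515e-04  9.61729499e-01] [[345.26337772   0.         322.84674242]
 [  0.         345.26337772 247.11700239]
 [  0.           0.           1.        ]]
```

>>> move_arm(
  rows=[
    {"tx": 0.034,"ty": -0.033,"tz": -0.01,"jaw": 255},
    {"tx": 0.034,"ty": -0.033,"tz": -0.01,"jaw": 255},
    {"tx": 0.034,"ty": -0.033,"tz": -0.01,"jaw": 255},
    {"tx": 0.034,"ty": -0.033,"tz": -0.01,"jaw": 255},
    {"tx": 0.034,"ty": -0.033,"tz": -0.005,"jaw": 255},
    {"tx": 0.034,"ty": -0.033,"tz": -0.005,"jaw": 255},
    {"tx": 0.034,"ty": -0.033,"jaw": 255},
    {"tx": 0.034,"ty": -0.033,"jaw": 255},
    {"tx": 0.034,"ty": -0.033,"jaw": 255},
    {"tx": 0.034,"ty": -0.033,"jaw": 255},
    {"tx": 0.034,"ty": -0.033,"jaw": 255},
    {"tx": 0.034,"ty": -0.033,"jaw": 255},
  ],
)

```text
schema error: expected keys tx, ty, tz, ax, ay, az, jaw
```

>>> move_arm(
  rows=[
    {"tx": 0.034,"ty": -0.033,"tz": -0.01,"ax": 0,"ay": 0,"az": 0,"jaw": 255},
    {"tx": 0.034,"ty": -0.033,"tz": -0.01,"ax": 0,"ay": 0,"az": 0,"jaw": 255},
    {"tx": 0.034,"ty": -0.033,"tz": -0.01,"ax": 0,"ay": 0,"az": 0,"jaw": 255},
    {"tx": 0.034,"ty": -0.033,"tz": -0.01,"ax": 0,"ay": 0,"az": 0,"jaw": 255},
    {"tx": 0.034,"ty": -0.033,"tz": -0.01,"ax": 0,"ay": 0,"az": 0,"jaw": 255},
    {"tx": 0.034,"ty": -0.033,"tz": 0,"ax": 0,"ay": 0,"az": 0,"jaw": 255},
    {"tx": 0.034,"ty": -0.033,"tz": 0,"ax": 0,"ay": 0,"az": 0,"jaw": 255},
    {"tx": 0.034,"ty": -0.033,"tz": 0,"ax": 0,"ay": 0,"az": 0,"jaw": 255},
    {"tx": 0.034,"ty": -0.033,"tz": 0,"ax": 0,"ay": 0,"az": 0,"jaw": 255},
    {"tx": 0.034,"ty": -0.033,"tz": 0,"ax": 0,"ay": 0,"az": 0,"jaw": 255},
    {"tx": 0.034,"ty": -0.033,"tz": 0,"ax": 0,"ay": 0,"az": 0,"jaw": 255},
    {"tx": 0.034,"ty": -0.033,"tz": 0,"ax": 0,"ay": 0,"az": 0,"jaw": 255},
  ],
)

```text
time: 1.35
tool_pos: [0.4599, -0.1041, 0.2801]
tool_rot: [-0.003, 0.993, 0.12, 0.001]
contact_force: [1.3, -0.3, 0.0]
gripper_width: 0.001
```

>>> move_arm(
  rows=[
    {"tx": 0.03,"ty": -0.03,"tz": 0,"ax": 0,"ay": 0,"az": 0,"jaw": 255},
    {"tx": 0.03,"ty": -0.03,"tz": 0,"ax": 0,"ay": 0,"az": 0,"jaw": 255},
    {"tx": 0.03,"ty": -0.03,"tz": 0,"ax": 0,"ay": 0,"az": 0,"jaw": 255},
    {"tx": 0.028,"ty": -0.03,"tz": 0.01,"ax": 0,"ay": 0,"az": 0,"jaw": 255},
    {"tx": 0,"ty": 0,"tz": 0.01,"ax": 0,"ay": 0,"az": -8.5,"jaw": 255},
    {"tx": 0,"ty": 0,"tz": 0.01,"ax": 0,"ay": 0,"az": -8.5,"jaw": 255},
    {"tx": 0,"ty": 0,"tz": 0,"ax": 0,"ay": 0,"az": -8.5,"jaw": 255},
    {"tx": 0,"ty": 0,"tz": 0,"ax": 0,"ay": 0,"az": -8.5,"jaw": 255},
    {"tx": 0,"ty": 0,"tz": 0,"ax": 0,"ay": 0,"az": -8.5,"jaw": 255},
    {"tx": 0,"ty": 0,"tz": 0,"ax": 0,"ay": 0,"az": -8.5,"jaw": 255},
    {"tx": 0,"ty": 0,"tz": 0,"ax": 0,"ay": 0,"az": -8.5,"jaw": 255},
    {"tx": 0,"ty": 0,"tz": 0,"ax": 0,"ay": 0,"az": 0,"jaw": 255},
  ],
)

```text
time: 2.55
tool_pos: [0.5475, 0.0561, 0.2446]
tool_rot: [-0.005, 0.797, 0.605, 0.0]
contact_force: [0.3, 0.4, 0.5]
gripper_width: 0.003
```

Run:
```python
from h import *
grab('wrist','w1.png')
s=manip.state(); print({k:np.round(v,4) for k,v in s.items()})
```

```text
{'time': np.float64(2.6), 'joint_pos': array([-0.0371, -0.1303,  1.7689,  0.0078,  1.5087,  0.2372]), 'joint_vel': array([-0.0004, -0.0018, -0.0003,  0.0005, -0.0005,  0.0287]), 'joint_efforts': array([ 2.70000e-03, -3.17908e+01, -3.75561e+01,  2.41000e-02,
        9.20000e-03, -1.99100e-01]), 'tool_pos': array([0.5475, 0.0561, 0.2445]), 'tool_rot': array([-4.800e-03,  7.973e-01,  6.036e-01,  3.000e-04]), 'contact_force': array([-0.0288, -0.2086, -0.757 ]), 'ft_torque': array([-0.0245,  0.033 ,  0.0144]), 'gripper_width': np.float64(0.0025)}
```

View pics/w1.png

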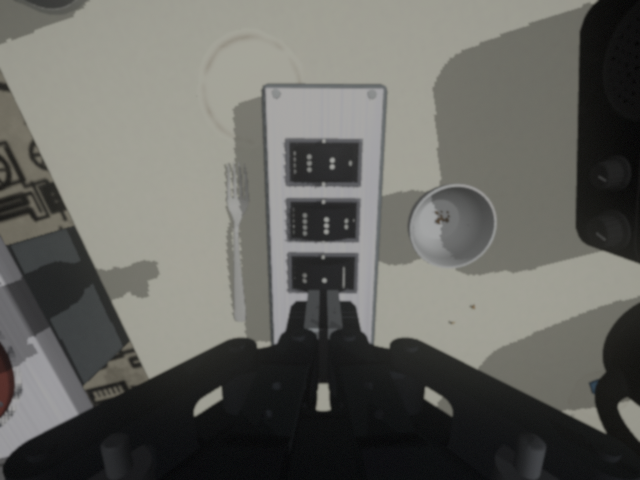

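Run:
```python
from h import *
im=cv2.imread('pics/raw_w1.png')[75:345,255:395]
im=cv2.resize(im,None,fx=5,fy=5,interpolation=cv2.INTER_CUBIC)
cv2.imwrite('pics/w1a.png',im[0:590]);cv2.imwrite('pics/w1b.png',im[590:1180])
```

```text
(no output)
```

View pics/w1a.png

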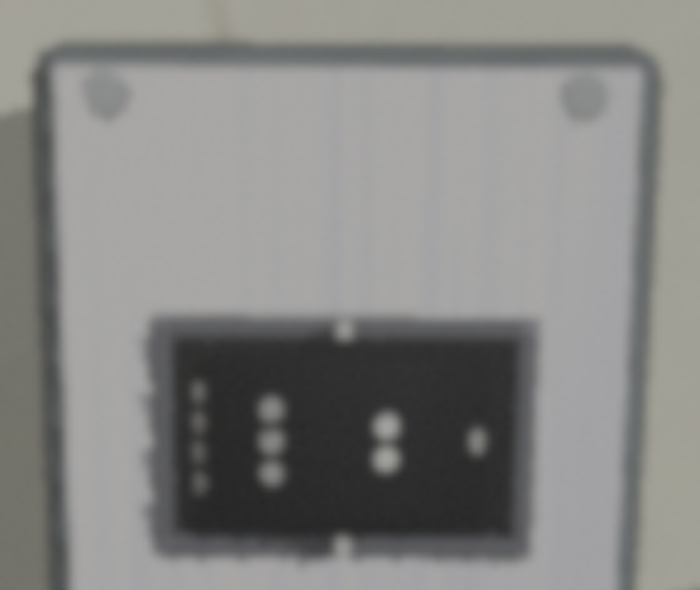

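View pics/w1b.png

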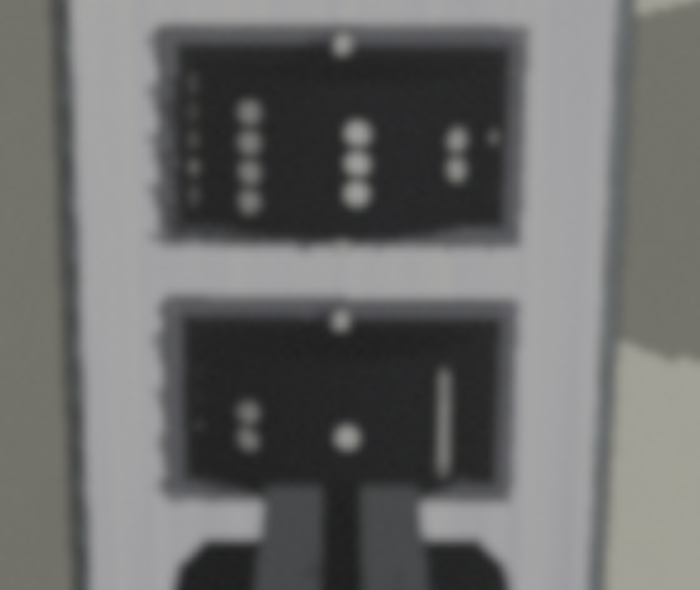

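```bash
cat >> h.py <<'E'
def fitwheel(f,p,y,dots,zt=None):
    # dots: list of (u,v,n) -> q, ztop ; y offset in-row free via v ignored
    ca=lambda a,n: None
    def fn(a):
        z=a[1] if zt is None else zt
        r=[]
        for u,v,n,dy in dots:
            ph=a[0]-.7*n
            X=loc(p,(.03*np.sin(ph),y+dy,z-.03+.03*np.cos(ph)))
            r+=list(proj(f,X)-(u,v))
        return r
    r=least_squares(fn,[.7*dots[0][2],.076]); return r.x,np.round(np.array(r.fun).reshape(-1,2),1)
E
cat > p1.py <<'E'
from h import *
f='w1.png'
P=[((323.8,141.2),.0895),((323.6,184),.0505),((323.6,201.8),.0345),((323.4,242),-.0045),((323.2,257.4),-.0205)]
obs=[(f,u,(0,y,.062)) for u,y in P]
p,r=fitpose(obs);
E
python3 - <<'E'
from p1 import *
print(p,np.round(r,1)); np.save('p.npy',p)
for l in [(-.058,.14,.052),(.058,.14,.052)]: print(proj(f,loc(p,l)))
A=lambda x,y,n,dy=0:(255+x/5,75+y/5,n,dy)
print(fitwheel(f,p,.07,[A(271,441,3),A(386,443,2),A(477,441,1),A(199,438,4)]))
print(fitwheel(f,p,.015,[A(249,590+157,4),A(357,590+163,3),A(457,590+154,2)]))
print(fitwheel(f,p,-.04,[A(249,590+426,2),A(347,590+437,1),A(444,590+421,0)]))
E
```

```text
[ 0.54291002  0.04505048 -0.2762455 ] [[ 0.  -0.3]
 [ 0.   0.6]
 [-0.1 -0. ]
 [-0.1 -0.3]
 [ 0.1 -0.1]]
[259.16479734  81.79841618]
[389.28158193  82.22068784]
(array([1.65613465, 0.0721457 ]), array([[ 0.1,  0.2],
       [-0. , -0.1],
       [-0.2, -0. ],
       [-0.1,  0.2]]))
(array([2.193627  , 0.07884703]), array([[ 0.2, -0. ],
       [ 0. ,  0.1],
       [-0.2,  0. ]]))
(array([0.74877833, 0.07424106]), array([[-0.1, -0.2],
       [ 0.2, -0.1],
       [-0. ,  0.3]]))
```

```bash
cat >> h.py <<'E'
from scipy.spatial.transform import Rotation as Ro
def go(l):
    p=np.load('p.npy'); s=manip.state(); q=s['tool_rot']; Rt=Ro.from_quat([q[1],q[2],q[3],q[0]]).as_matrix()
    d=loc(p,l)-s['tool_pos']; c,sn=np.cos(p[2]),np.sin(p[2]); M=np.array([[c,-sn,0],[sn,c,0],[0,0,1]])
    cx=M.T@(s['tool_pos']-[p[0],p[1],0])
    Rd=np.column_stack([M[:,1],M[:,0],[0,0,-1]]); rv=Ro.from_matrix(Rt.T@Rd).as_rotvec(degrees=True)
    print('t',round(s['time'],2),'counter xyz mm',np.round(cx*1e3,2),'F(counter)',np.round(M.T@s['contact_force'],2),'shift mm',np.round(Rt.T@d*1e3,2),'turn deg',np.round(rv,2))
E
python3 -c "
from h import *
go((-.009,.07,.080))"
```

```text
t 2.6 counter xyz mm [  1.4   11.89 244.5 ] F(counter) [ 0.03 -0.21 -0.76] shift mm [ 57.1   -9.11 164.93] turn deg [-0.42 -0.36  0.08]
```

>>> move_arm(
  rows=[
    {"tx": 0.028,"ty": -0.005,"tz": 0.02,"ax": -0.4,"ay": -0.4,"az": 0,"jaw": 255},
    {"tx": 0.028,"ty": -0.005,"tz": 0.03,"ax": 0,"ay": 0,"az": 0,"jaw": 255},
    {"tx": 0,"ty": 0,"tz": 0.04,"ax": 0,"ay": 0,"az": 0,"jaw": 255},
    {"tx": 0,"ty": 0,"tz": 0.03,"ax": 0,"ay": 0,"az": 0,"jaw": 255},
    {"tx": 0,"ty": 0,"tz": 0.02,"ax": 0,"ay": 0,"az": 0,"jaw": 255},
    {"tx": 0,"ty": 0,"tz": 0,"ax": 0,"ay": 0,"az": 0,"jaw": 255},
  ],
)

```text
time: 3.2
tool_pos: [0.5549, 0.1148, 0.1019]
tool_rot: [0.002, 0.803, 0.596, 0.002]
contact_force: [-0.4, -0.3, 0.1]
gripper_width: 0.0
```

```bash
python3 -c "
from h import *
go((-.009,.07,.077))"
```

```text
t 3.2 counter xyz mm [ -7.52  70.32 101.94] F(counter) [-0.27 -0.38  0.1 ] shift mm [-0.36 -1.59 24.94] turn deg [ 0.27 -0.02 -1.07]
```

>>> move_arm(
  rows=[
    {"tx": 0,"ty": -0.002,"tz": 0.012,"ax": 0.2,"ay": 0,"az": -1,"jaw": 255},
    {"tx": 0,"ty": 0,"tz": 0.009,"ax": 0,"ay": 0,"az": 0,"jaw": 255},
    {"tx": 0,"ty": 0,"tz": 0.004,"ax": 0,"ay": 0,"az": 0,"jaw": 255},
    {"tx": 0,"ty": 0,"tz": 0,"ax": 0,"ay": 0,"az": 0,"jaw": 255},
  ],
)

```text
time: 3.6
tool_pos: [0.5549, 0.1153, 0.0783]
tool_rot: [0.001, 0.799, 0.601, 0.002]
contact_force: [0.7, -0.6, 0.3]
gripper_width: 0.002
```

```bash
python3 -c "
from h import *
go((-.009,.07,.072))"
```

```text
t 3.6 counter xyz mm [-7.62 70.82 78.26] F(counter) [ 0.79 -0.38  0.26] shift mm [-0.83 -1.4   6.25] turn deg [ 0.3  -0.11 -0.22]
```

>>> move_arm(
  rows=[
    {"tx": 0,"ty": -0.002,"tz": 0.003,"ax": 0,"ay": 0,"az": 0,"jaw": 255},
    {"tx": 0,"ty": 0,"tz": 0.002,"ax": 0,"ay": 0,"az": 0,"jaw": 255},
    {"tx": 0,"ty": 0,"tz": 0.001,"ax": 0,"ay": 0,"az": 0,"jaw": 255},
  ],
)

```text
time: 3.9
tool_pos: [0.5545, 0.1159, 0.0741]
tool_rot: [0.003, 0.799, 0.601, 0.004]
contact_force: [-0.9, 0.0, -0.7]
gripper_width: -0.002
```

```bash
python3 -c "
from h import *
go((-.009,.07,.072))"
```

```text
t 3.9 counter xyz mm [-8.15 71.3  74.13] F(counter) [-0.87 -0.22 -0.69] shift mm [-1.31 -0.86  2.12] turn deg [ 0.52 -0.19 -0.26]
```

>>> move_arm(
  rows=[
    {"tx": -0.001,"ty": -0.001,"tz": 0.002,"ax": 0.5,"ay": -0.2,"az": 0,"jaw": 255},
    {"tx": 0,"ty": 0,"tz": 0.0015,"ax": 0,"ay": 0,"az": 0,"jaw": 255},
  ],
)

```text
time: 4.1
tool_pos: [0.5536, 0.1152, 0.0711]
tool_rot: [0.0, 0.799, 0.601, 0.0]
contact_force: [0.1, -0.1, 2.1]
gripper_width: -0.005
```

```bash
python3 -c "
from h import *
go((-.009,.07,.072))"
```

```text
t 4.1 counter xyz mm [-8.83 70.39 71.09] F(counter) [ 0.16 -0.02  2.07] shift mm [-0.39 -0.16 -0.91] turn deg [ 0.04  0.01 -0.26]
```

>>> move_arm(
  rows=[
    {"tx": 0,"ty": 0,"tz": 0.0013,"ax": 0,"ay": 0,"az": 0,"jaw": 255},
    {"tx": 0,"ty": 0,"tz": 0.0003,"ax": 0,"ay": 0,"az": 0,"jaw": 255},
  ],
)

```text
time: 4.3
tool_pos: [0.5538, 0.1151, 0.0703]
tool_rot: [0.0, 0.799, 0.601, 0.0]
contact_force: [-2.8, 0.1, 4.2]
gripper_width: 0.005
```

```bash
python3 -c "
from h import *
go((-.009,.07,.0696))"
```

```text
t 4.3 counter xyz mm [-8.61 70.42 70.32] F(counter) [-2.7  -0.7   4.24] shift mm [-0.42 -0.39  0.72] turn deg [ 0.02  0.02 -0.26]
```

>>> move_arm(
  rows=[
    {"tx": 0,"ty": 0,"tz": 0.0015,"ax": 0,"ay": 0,"az": 0,"jaw": 255},
    {"tx": 0,"ty": 0.004,"tz": 0.0003,"ax": 0,"ay": 0,"az": 0,"jaw": 255},
  ],
)

```text
time: 4.5
tool_pos: [0.558, 0.114, 0.07]
tool_rot: [0.001, 0.799, 0.601, 0.0]
contact_force: [-2.4, -0.9, 6.8]
gripper_width: -0.0
```

```bash
python3 -c "
from h import *
go((.009,.07,.0696))"
```

```text
t 4.5 counter xyz mm [-4.32 70.44 69.97] F(counter) [-2.01 -1.55  6.84] shift mm [-0.38 13.32  0.38] turn deg [ 0.05  0.04 -0.24]
```

Dragging with about 7 N works. Continue the stroke.

>>> move_arm(
  rows=[
    {"tx": 0,"ty": 0.004,"tz": 0.0005,"ax": 0,"ay": 0,"az": 0,"jaw": 255},
    {"tx": 0,"ty": 0.004,"tz": 0.0005,"ax": 0,"ay": 0,"az": 0,"jaw": 255},
    {"tx": 0,"ty": 0.004,"tz": 0.0003,"ax": 0,"ay": 0,"az": 0,"jaw": 255},
  ],
)

```text
time: 4.8
tool_pos: [0.5706, 0.1104, 0.0705]
tool_rot: [0.001, 0.799, 0.601, 0.0]
contact_force: [-1.8, 0.1, 3.4]
gripper_width: -0.004
```

```bash
python3 -c "
from h import *
go((.012,.07,.0696))"
```

```text
t 4.8 counter xyz mm [ 8.83 70.4  70.53] F(counter) [-1.76 -0.43  3.37] shift mm [-0.39  3.17  0.94] turn deg [ 0.13  0.05 -0.22]
```

>>> move_arm(
  rows=[
    {"tx": 0,"ty": 0,"tz": -0.01,"ax": 0,"ay": 0,"az": 0,"jaw": 255},
    {"tx": 0,"ty": -0.017,"tz": 0,"ax": 0,"ay": 0,"az": 0,"jaw": 255},
    {"tx": 0,"ty": 0,"tz": 0.006,"ax": 0,"ay": 0,"az": 0,"jaw": 255},
    {"tx": 0,"ty": 0,"tz": 0.0015,"ax": 0,"ay": 0,"az": 0,"jaw": 255},
  ],
)

```text
time: 5.2
tool_pos: [0.5554, 0.1151, 0.0733]
tool_rot: [0.002, 0.799, 0.601, 0.002]
contact_force: [0.8, -0.1, -0.6]
gripper_width: 0.003
```

```bash
python3 -c "
from h import *
go((-.009,.07,.0696))"
```

```text
t 5.2 counter xyz mm [-7.09 70.77 73.31] F(counter) [ 0.81  0.08 -0.57] shift mm [-0.78 -1.92  3.7 ] turn deg [ 0.29 -0.02 -0.25]
```

>>> move_arm(
  rows=[
    {"tx": 0,"ty": -0.002,"tz": 0.002,"ax": 0,"ay": 0,"az": 0,"jaw": 255},
    {"tx": 0,"ty": 0,"tz": 0.0015,"ax": 0,"ay": 0,"az": 0,"jaw": 255},
    {"tx": 0,"ty": 0,"tz": 0.0015,"ax": 0,"ay": 0,"az": 0,"jaw": 255},
  ],
)

```text
time: 5.5
tool_pos: [0.5546, 0.1155, 0.0692]
tool_rot: [0.002, 0.799, 0.601, 0.002]
contact_force: [-3.1, -0.4, 8.1]
gripper_width: -0.002
```

```bash
python3 -c "
from h import *
go((-.009,.07,.0696))"
```

```text
t 5.5 counter xyz mm [-7.99 70.96 69.2 ] F(counter) [-2.87 -1.24  8.15] shift mm [-0.96 -1.   -0.41] turn deg [ 0.33 -0.03 -0.26]
```

>>> move_arm(
  rows=[
    {"tx": -0.0005,"ty": 0.004,"tz": 0.0006,"ax": 0,"ay": 0,"az": 0,"jaw": 255},
    {"tx": 0,"ty": 0.004,"tz": 0.0008,"ax": 0,"ay": 0,"az": 0,"jaw": 255},
    {"tx": 0,"ty": 0.004,"tz": 0.0008,"ax": 0,"ay": 0,"az": 0,"jaw": 255},
  ],
)

```text
time: 5.8
tool_pos: [0.5679, 0.1116, 0.0704]
tool_rot: [0.003, 0.799, 0.601, 0.003]
contact_force: [-2.9, -0.0, 5.1]
gripper_width: 0.002
```

```bash
python3 -c "
from h import *
go((.009,.07,.0696))"
```

```text
t 5.8 counter xyz mm [ 5.87 70.87 70.37] F(counter) [-2.77 -0.82  5.11] shift mm [-0.86  3.13  0.79] turn deg [ 0.42 -0.05 -0.25]
```

>>> move_arm(
  rows=[
    {"tx": -0.0005,"ty": 0.003,"tz": 0.0012,"ax": 0.3,"ay": 0,"az": 0,"jaw": 255},
    {"tx": 0,"ty": 0,"tz": -0.02,"ax": 0,"ay": 0,"az": 0,"jaw": 255},
    {"tx": -0.03,"ty": -0.003,"tz": -0.03,"ax": 0,"ay": 0,"az": 0,"jaw": 255},
    {"tx": -0.035,"ty": -0.003,"tz": -0.02,"ax": 0,"ay": 0,"az": 0,"jaw": 255},
    {"tx": -0.015,"ty": 0,"tz": 0,"ax": 0,"ay": 0,"az": 0,"jaw": 255},
    {"tx": 0,"ty": 0,"tz": 0,"ax": 0,"ay": 0,"az": 0,"jaw": 255},
  ],
)

```text
time: 6.4
tool_pos: [0.5432, 0.0328, 0.1395]
tool_rot: [-0.0, 0.799, 0.602, 0.0]
contact_force: [0.5, -0.1, -0.1]
gripper_width: 0.001
```

```bash
python3 -c "
from h import *
go((.009,.015,.085))
grab('wrist','w2.png',(200,0,460,240),3)"
```

```text
t 6.4 counter xyz mm [  3.62 -11.72 139.52] F(counter) [ 0.5   0.08 -0.15] shift mm [26.7   5.28 54.54] turn deg [ 0.01 -0.04 -0.2 ]
```

View pics/w2.png

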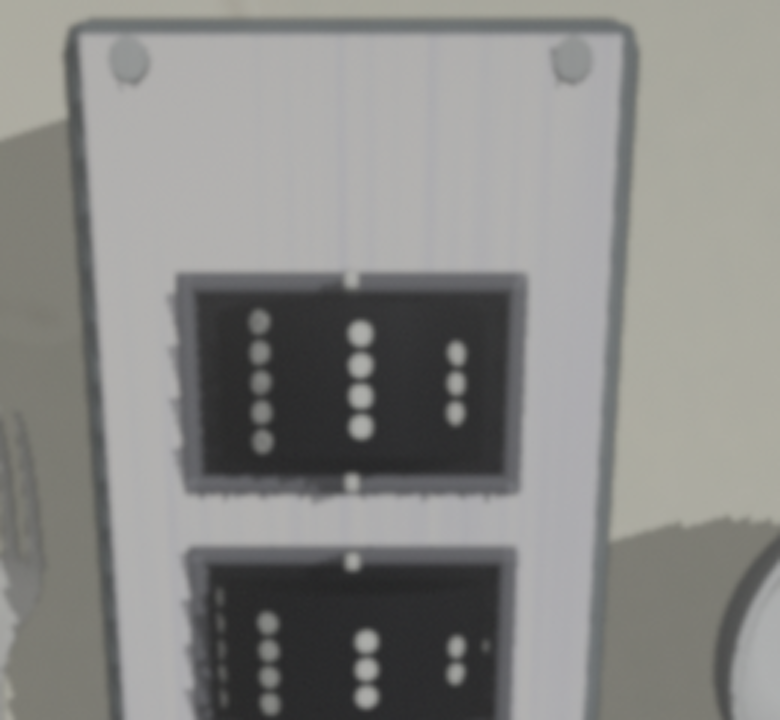

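Run:
```python
from h import *
f='w2.png'; A=lambda x,y:(200+x/3,y/3)
p,r=fitpose([(f,A(352,280),(0,.0895,.062)),(f,A(352,482),(0,.0505,.062)),(f,A(352,562),(0,.0345,.062))])
print(p,np.round(r,1))
W=lambda y,ds:print(fitwheel(f,p,y,[A(a,b)+(n,0) for a,b,n in ds]))
W(.07,[(260,382,5),(361,380,4),(456,383,3)])
W(.015,[(269,664,4),(366,669,3),(456,660,2)])
```

```text
[ 0.54233122  0.04535719 -0.28372894] [[ 0.  -0.3]
 [-0.   0.5]
 [-0.  -0.1]]
(array([2.86129933, 0.07413891]), array([[ 0.1, -0.1],
       [-0.1,  0.1],
       [ 0.1,  0.1]]))
(array([2.2058659 , 0.07938366]), array([[ 0. , -0.1],
       [ 0.2,  0. ],
       [-0.3,  0.2]]))
```

>>> move_arm(
  rows=[
    {"tx": 0.027,"ty": 0.006,"tz": 0.025,"ax": 0,"ay": 0,"az": 0,"jaw": 255},
    {"tx": 0,"ty": 0,"tz": 0.022,"ax": 0,"ay": 0,"az": 0,"jaw": 255},
    {"tx": 0,"ty": 0,"tz": 0.009,"ax": 0,"ay": 0,"az": 0,"jaw": 255},
    {"tx": 0,"ty": 0,"tz": 0,"ax": 0,"ay": 0,"az": 0,"jaw": 255},
  ],
)

```text
time: 6.85
tool_pos: [0.557, 0.0616, 0.0781]
tool_rot: [-0.002, 0.798, 0.602, -0.0]
contact_force: [1.5, -2.1, 1.3]
gripper_width: -0.003
```

```bash
python3 -c "
from h import *
go((.010,.015,.079))"
```

```text
t 6.85 counter xyz mm [ 9.   19.74 78.15] F(counter) [ 1.99 -1.62  1.27] shift mm [-4.74  1.   -0.87] turn deg [-0.18 -0.13 -0.12]
```

>>> move_arm(
  rows=[
    {"tx": -0.002,"ty": 0.001,"tz": -0.006,"ax": 0,"ay": 0,"az": 0,"jaw": 255},
    {"tx": -0.003,"ty": 0,"tz": 0,"ax": 0,"ay": 0,"az": 0,"jaw": 255},
    {"tx": 0,"ty": 0,"tz": 0.003,"ax": 0,"ay": 0,"az": 0,"jaw": 255},
    {"tx": 0,"ty": 0,"tz": 0,"ax": 0,"ay": 0,"az": 0,"jaw": 255},
  ],
)

```text
time: 7.25
tool_pos: [0.5575, 0.0566, 0.083]
tool_rot: [-0.002, 0.798, 0.602, 0.001]
contact_force: [-0.3, 0.2, -0.4]
gripper_width: 0.002
```

```bash
python3 -c "
from h import *
go((.010,.015,.0765))"
```

```text
t 7.25 counter xyz mm [10.88 15.05 83.04] F(counter) [-0.37  0.15 -0.42] shift mm [-0.08 -0.87  6.54] turn deg [-0.09 -0.18 -0.1 ]
```

>>> move_arm(
  rows=[
    {"tx": 0,"ty": 0,"tz": 0.003,"ax": 0,"ay": 0,"az": 0,"jaw": 255},
    {"tx": 0,"ty": 0,"tz": 0.0015,"ax": 0,"ay": 0,"az": 0,"jaw": 255},
    {"tx": 0,"ty": 0,"tz": 0.0015,"ax": 0,"ay": 0,"az": 0,"jaw": 255},
  ],
)

```text
time: 7.55
tool_pos: [0.5583, 0.0563, 0.078]
tool_rot: [-0.001, 0.798, 0.602, 0.002]
contact_force: [-0.8, 0.9, 0.6]
gripper_width: 0.002
```

```bash
python3 -c "
from h import *
go((.010,.015,.0765))"
```

```text
t 7.55 counter xyz mm [11.71 14.99 78.01] F(counter) [-0.99  0.65  0.56] shift mm [-0.   -1.71  1.51] turn deg [ 0.06 -0.22 -0.14]
```

>>> move_arm(
  rows=[
    {"tx": 0,"ty": 0,"tz": 0.0015,"ax": 0,"ay": 0,"az": 0,"jaw": 255},
    {"tx": 0,"ty": 0,"tz": 0.0012,"ax": 0,"ay": 0,"az": 0,"jaw": 255},
    {"tx": 0,"ty": -0.004,"tz": 0.0008,"ax": 0,"ay": 0,"az": 0,"jaw": 255},
    {"tx": 0,"ty": -0.004,"tz": 0.0008,"ax": 0,"ay": 0,"az": 0,"jaw": 255},
  ],
)

```text
time: 7.95
tool_pos: [0.5549, 0.0574, 0.0776]
tool_rot: [0.003, 0.798, 0.602, 0.005]
contact_force: [2.5, -1.5, 4.0]
gripper_width: -0.003
```

```bash
python3 -c "
from h import *
go((-.010,.015,.0765))"
```

```text
t 7.95 counter xyz mm [ 8.13 15.15 77.63] F(counter) [ 2.82 -0.79  3.96] shift mm [ -0.2  -18.14   0.93] turn deg [ 0.64 -0.24 -0.14]
```

>>> move_arm(
  rows=[
    {"tx": 0,"ty": -0.003,"tz": 0.0015,"ax": 0.6,"ay": 0,"az": 0,"jaw": 255},
    {"tx": 0,"ty": -0.004,"tz": 0.001,"ax": 0,"ay": 0,"az": 0,"jaw": 255},
    {"tx": 0,"ty": -0.004,"tz": 0.001,"ax": 0,"ay": 0,"az": 0,"jaw": 255},
  ],
)

```text
time: 8.25
tool_pos: [0.5469, 0.0597, 0.0772]
tool_rot: [0.002, 0.798, 0.602, 0.004]
contact_force: [2.1, -2.7, 5.4]
gripper_width: 0.003
```

```bash
python3 -c "
from h import *
go((-.010,.015,.0765))"
```

```text
t 8.25 counter xyz mm [-0.13 15.16 77.17] F(counter) [ 2.79 -1.99  5.36] shift mm [-0.18 -9.88  0.6 ] turn deg [ 0.42 -0.26 -0.14]
```

>>> move_arm(
  rows=[
    {"tx": 0,"ty": -0.004,"tz": 0.001,"ax": 0.3,"ay": 0,"az": 0,"jaw": 255},
    {"tx": 0,"ty": -0.004,"tz": 0.001,"ax": 0,"ay": 0,"az": 0,"jaw": 255},
    {"tx": 0,"ty": -0.003,"tz": 0.001,"ax": 0,"ay": 0,"az": 0,"jaw": 255},
  ],
)

```text
time: 8.55
tool_pos: [0.5386, 0.0621, 0.077]
tool_rot: [0.002, 0.798, 0.602, 0.004]
contact_force: [0.2, -1.3, 5.8]
gripper_width: -0.004
```

```bash
python3 -c "
from h import *
go((-.010,.015,.0765))"
```

```text
t 8.55 counter xyz mm [-8.8  15.22 77.  ] F(counter) [ 0.57 -1.18  5.75] shift mm [-0.22 -1.2   0.49] turn deg [ 0.46 -0.27 -0.14]
```

>>> move_arm(
  rows=[
    {"tx": 0,"ty": 0,"tz": -0.01,"ax": 0.4,"ay": -0.2,"az": 0,"jaw": 255},
    {"tx": 0,"ty": 0.021,"tz": 0,"ax": 0,"ay": 0,"az": 0,"jaw": 255},
    {"tx": 0,"ty": 0,"tz": 0.006,"ax": 0,"ay": 0,"az": 0,"jaw": 255},
    {"tx": 0,"ty": 0,"tz": 0.002,"ax": 0,"ay": 0,"az": 0,"jaw": 255},
  ],
)

```text
time: 8.95
tool_pos: [0.5554, 0.0576, 0.0774]
tool_rot: [-0.004, 0.798, 0.602, -0.002]
contact_force: [-1.7, 0.5, 4.1]
gripper_width: -0.002
```

```bash
python3 -c "
from h import *
go((.012,.015,.0765))"
```

```text
t 8.95 counter xyz mm [ 8.57 15.52 77.43] F(counter) [-1.76 -0.03  4.07] shift mm [-0.51  3.44  0.9 ] turn deg [-0.5  -0.08 -0.13]
```

>>> move_arm(
  rows=[
    {"tx": 0,"ty": 0,"tz": 0.001,"ax": 0,"ay": 0,"az": 0,"jaw": 255},
    {"tx": 0,"ty": -0.004,"tz": 0.001,"ax": 0,"ay": 0,"az": 0,"jaw": 255},
    {"tx": 0,"ty": -0.004,"tz": 0.001,"ax": 0,"ay": 0,"az": 0,"jaw": 255},
    {"tx": 0,"ty": -0.004,"tz": 0.001,"ax": 0,"ay": 0,"az": 0,"jaw": 255},
    {"tx": 0,"ty": -0.004,"tz": 0.001,"ax": 0,"ay": 0,"az": 0,"jaw": 255},
  ],
)

```text
time: 9.45
tool_pos: [0.5434, 0.0612, 0.0775]
tool_rot: [0.001, 0.798, 0.602, 0.001]
contact_force: [1.6, -1.2, 3.8]
gripper_width: -0.002
```

```bash
python3 -c "
from h import *
go((-.012,.015,.0765))"
```

```text
t 9.45 counter xyz mm [-3.95 15.65 77.55] F(counter) [ 1.91 -0.71  3.79] shift mm [-0.67 -8.05  1.02] turn deg [ 0.19 -0.06 -0.09]
```

>>> move_arm(
  rows=[
    {"tx": 0,"ty": -0.003,"tz": 0.0015,"ax": 0,"ay": 0,"az": 0,"jaw": 255},
    {"tx": 0,"ty": -0.003,"tz": 0.001,"ax": 0,"ay": 0,"az": 0,"jaw": 255},
    {"tx": 0,"ty": 0,"tz": -0.012,"ax": 0,"ay": 0,"az": 0,"jaw": 255},
    {"tx": -0.02,"ty": 0.004,"tz": -0.03,"ax": 0,"ay": 0,"az": 0,"jaw": 255},
    {"tx": -0.03,"ty": 0.004,"tz": -0.02,"ax": 0,"ay": 0,"az": 0,"jaw": 255},
    {"tx": -0.012,"ty": 0,"tz": 0,"ax": 0,"ay": 0,"az": 0,"jaw": 255},
    {"tx": 0,"ty": 0,"tz": 0,"ax": 0,"ay": 0,"az": 0,"jaw": 255},
  ],
)

```text
time: 10.15
tool_pos: [0.5219, 0.002, 0.1361]
tool_rot: [-0.003, 0.797, 0.603, -0.002]
contact_force: [0.0, 0.7, 0.1]
gripper_width: -0.002
```

```bash
python3 -c "
from h import *
go((-.009,-.04,.085))
grab('wrist','w3.png',(210,40,450,300),3)"
```

```text
t 10.15 counter xyz mm [ -8.44 -47.12 136.14] F(counter) [-0.15  0.7   0.1 ] shift mm [ 7.05 -0.16 51.15] turn deg [-0.44 -0.08  0.06]
```

View pics/w3.png

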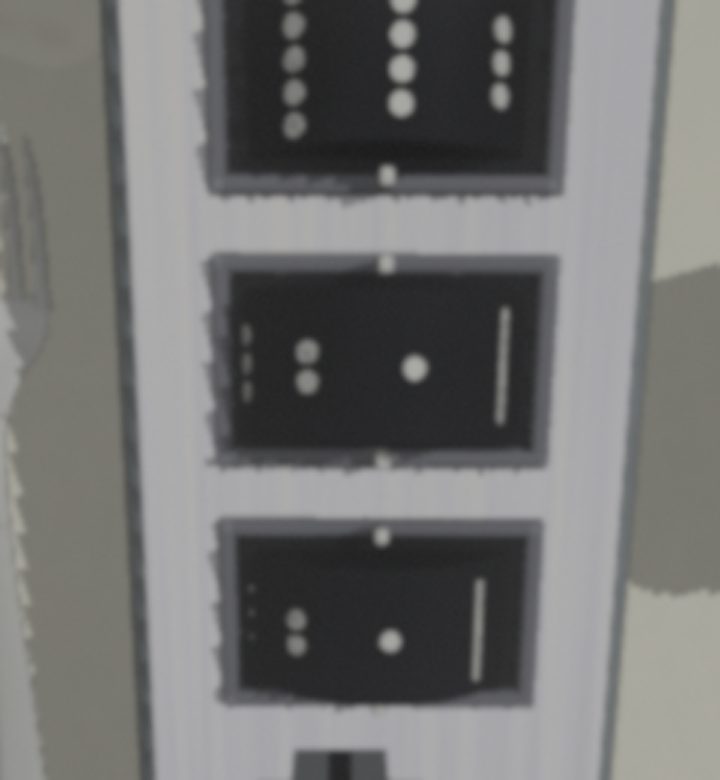

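Run:
```python
from h import *
f='w3.png'; A=lambda x,y:(210+x/3,40+y/3)
p,r=fitpose([(f,A(388,176),(0,.0505,.062)),(f,A(386,264),(0,.0345,.062)),(f,A(384,462),(0,-.0045,.062)),(f,A(382,537),(0,-.0205,.062))])
print(p,np.round(r,1))
W=lambda y,ds,z=None:print(fitwheel(f,p,y,[A(a,b)+(n,0) for a,b,n in ds],z))
W(.07,[(402,52,4),(501,46,3),(294,42,5)])
W(.015,[(307,367,2),(415,368,1),(504,365,0),(247,363,3)])
W(-.04,[(296,632,2),(391,641,1),(478,630,0)])
```

```text
[ 0.54260202  0.04520831 -0.27823335] [[-0.1  0.3]
 [ 0.2 -0. ]
 [-0.2 -0.3]
 [ 0.1 -0.1]]
(array([2.8505231 , 0.07962735]), array([[ 0.1, -3.7],
       [ 1.4,  2.4],
       [-1.2,  2.6]]))
(array([0.86725601, 0.0804526 ]), array([[ 0.2,  0.1],
       [ 0. ,  0.2],
       [-0.3,  0.6],
       [-0.1,  0.4]]))
(array([0.75390075, 0.07419789]), array([[ 0.3,  0.1],
       [-0.1, -0. ],
       [-0.2,  0.1]]))
```

>>> move_arm(
  rows=[
    {"tx": 0.006,"ty": -0.002,"tz": 0.025,"ax": -0.4,"ay": 0,"az": 0,"jaw": 255},
    {"tx": 0,"ty": 0,"tz": 0.02,"ax": 0,"ay": 0,"az": 0,"jaw": 255},
    {"tx": 0,"ty": 0,"tz": 0.008,"ax": 0,"ay": 0,"az": 0,"jaw": 255},
    {"tx": 0,"ty": 0,"tz": 0,"ax": 0,"ay": 0,"az": 0,"jaw": 255},
  ],
)

```text
time: 10.6
tool_pos: [0.5188, 0.0129, 0.0772]
tool_rot: [-0.004, 0.797, 0.604, -0.001]
contact_force: [-0.7, -0.1, -0.2]
gripper_width: -0.001
```

```bash
python3 -c "
from h import *
go((-.012,-.04,.0725))"
```

```text
t 10.6 counter xyz mm [-14.41 -37.45  77.24] F(counter) [-0.65 -0.24 -0.21] shift mm [-2.57  2.44  4.71] turn deg [-0.46 -0.18  0.17]
```

>>> move_arm(
  rows=[
    {"tx": -0.0025,"ty": 0.002,"tz": 0.001,"ax": -0.4,"ay": 0,"az": 0,"jaw": 255},
    {"tx": 0,"ty": 0,"tz": 0.001,"ax": 0,"ay": 0,"az": 0,"jaw": 255},
    {"tx": 0,"ty": 0,"tz": 0.0015,"ax": 0,"ay": 0,"az": 0,"jaw": 255},
  ],
)

```text
time: 10.9
tool_pos: [0.5206, 0.0106, 0.0741]
tool_rot: [-0.001, 0.797, 0.605, 0.001]
contact_force: [-0.5, 0.3, -0.4]
gripper_width: -0.005
```

```bash
python3 -c "
from h import *
go((-.012,-.04,.0725))"
```

```text
t 10.9 counter xyz mm [-12.05 -39.18  74.1 ] F(counter) [-0.57  0.14 -0.36] shift mm [-0.83  0.05  1.6 ] turn deg [-0.02 -0.21  0.23]
```

>>> move_arm(
  rows=[
    {"tx": -0.0005,"ty": 0,"tz": 0.0015,"ax": 0,"ay": 0,"az": 0,"jaw": 255},
    {"tx": 0,"ty": 0,"tz": 0.0015,"ax": 0,"ay": 0,"az": 0,"jaw": 255},
  ],
)

```text
time: 11.1
tool_pos: [0.5212, 0.0101, 0.0724]
tool_rot: [-0.001, 0.797, 0.604, 0.002]
contact_force: [-3.3, 0.7, 3.9]
gripper_width: -0.004
```

```bash
python3 -c "
from h import *
go((-.012,-.04,.0725))"
```

```text
t 11.1 counter xyz mm [-11.31 -39.55  72.38] F(counter) [-3.41 -0.21  3.92] shift mm [-0.44 -0.69 -0.12] turn deg [ 0.07 -0.24  0.21]
```

>>> move_arm(
  rows=[
    {"tx": 0,"ty": 0,"tz": 0.0015,"ax": 0,"ay": 0,"az": 0,"jaw": 255},
    {"tx": 0,"ty": 0.004,"tz": 0.001,"ax": 0,"ay": 0,"az": 0,"jaw": 255},
    {"tx": 0,"ty": 0.004,"tz": 0.001,"ax": 0,"ay": 0,"az": 0,"jaw": 255},
    {"tx": 0,"ty": 0.004,"tz": 0.001,"ax": 0,"ay": 0,"az": 0,"jaw": 255},
  ],
)

```text
time: 11.5
tool_pos: [0.5351, 0.0062, 0.0725]
tool_rot: [0.001, 0.797, 0.605, 0.003]
contact_force: [-2.6, -0.2, 4.7]
gripper_width: 0.0
```

```bash
python3 -c "
from h import *
go((.010,-.04,.0725))"
```

```text
t 11.5 counter xyz mm [  3.09 -39.56  72.49] F(counter) [-2.41 -0.87  4.75] shift mm [-0.47  6.91  0.03] turn deg [ 0.31 -0.22  0.22]
```

>>> move_arm(
  rows=[
    {"tx": 0,"ty": 0.003,"tz": 0.0015,"ax": 0,"ay": 0,"az": 0,"jaw": 255},
    {"tx": 0,"ty": 0.003,"tz": 0.001,"ax": 0,"ay": 0,"az": 0,"jaw": 255},
    {"tx": 0,"ty": 0,"tz": -0.01,"ax": 0,"ay": 0,"az": 0,"jaw": 255},
    {"tx": 0,"ty": -0.021,"tz": 0,"ax": 0,"ay": 0,"az": 0,"jaw": 255},
    {"tx": 0,"ty": -0.002,"tz": 0.003,"ax": 0,"ay": 0,"az": 0,"jaw": 255},
    {"tx": 0,"ty": 0,"tz": 0.002,"ax": 0,"ay": 0,"az": 0,"jaw": 255},
    {"tx": 0,"ty": 0,"tz": 0,"ax": 0,"ay": 0,"az": 0,"jaw": 255},
  ],
)

```text
time: 12.2
tool_pos: [0.5221, 0.0096, 0.0792]
tool_rot: [0.004, 0.797, 0.604, 0.006]
contact_force: [-0.5, 0.2, -0.2]
gripper_width: -0.002
```

```bash
python3 -c "
from h import *
go((-.012,-.04,.0725))"
```

```text
t 12.2 counter xyz mm [-10.32 -39.76  79.21] F(counter) [-0.51  0.08 -0.17] shift mm [-0.26 -1.77  6.68] turn deg [ 0.77 -0.24  0.18]
```

>>> move_arm(
  rows=[
    {"tx": 0,"ty": -0.001,"tz": 0.003,"ax": 0.7,"ay": -0.2,"az": 0,"jaw": 255},
    {"tx": 0,"ty": 0,"tz": 0.002,"ax": 0,"ay": 0,"az": 0,"jaw": 255},
    {"tx": 0,"ty": 0,"tz": 0.0015,"ax": 0,"ay": 0,"az": 0,"jaw": 255},
    {"tx": 0,"ty": 0,"tz": 0.001,"ax": 0,"ay": 0,"az": 0,"jaw": 255},
  ],
)

```text
time: 12.6
tool_pos: [0.5225, 0.0096, 0.0719]
tool_rot: [0.0, 0.797, 0.604, 0.0]
contact_force: [-2.9, 0.6, 6.3]
gripper_width: 0.001
```

```bash
python3 -c "
from h import *
go((-.012,-.04,.0725))"
```

```text
t 12.6 counter xyz mm [ -9.94 -39.7   71.87] F(counter) [-3.   -0.18  6.29] shift mm [-0.29 -2.06 -0.63] turn deg [ 0.02 -0.03  0.17]
```

>>> move_arm(
  rows=[
    {"tx": 0,"ty": 0.004,"tz": 0.001,"ax": 0,"ay": 0,"az": 0,"jaw": 255},
    {"tx": 0,"ty": 0.004,"tz": 0.001,"ax": 0,"ay": 0,"az": 0,"jaw": 255},
    {"tx": 0,"ty": 0.004,"tz": 0.001,"ax": 0,"ay": 0,"az": 0,"jaw": 255},
  ],
)

```text
time: 12.9
tool_pos: [0.536, 0.0057, 0.0722]
tool_rot: [0.001, 0.797, 0.604, 0.001]
contact_force: [-2.6, -0.6, 6.4]
gripper_width: 0.003
```

```bash
python3 -c "
from h import *
go((.008,-.04,.0725))"
```

```text
t 12.9 counter xyz mm [  4.06 -39.71  72.24] F(counter) [-2.32 -1.32  6.39] shift mm [-0.3   3.94 -0.24] turn deg [0.16 0.01 0.19]
```

>>> move_arm(
  rows=[
    {"tx": 0,"ty": 0.002,"tz": 0.0012,"ax": 0,"ay": 0,"az": 0,"jaw": 255},
    {"tx": 0,"ty": 0,"tz": -0.015,"ax": 0,"ay": 0,"az": 0,"jaw": 255},
    {"tx": -0.01,"ty": -0.004,"tz": -0.04,"ax": 0,"ay": 0,"az": 0,"jaw": 255},
    {"tx": -0.015,"ty": -0.003,"tz": -0.04,"ax": 0,"ay": 0,"az": 0,"jaw": 255},
    {"tx": -0.005,"ty": 0,"tz": -0.01,"ax": 0,"ay": 0,"az": 0,"jaw": 255},
    {"tx": 0,"ty": 0,"tz": 0,"ax": 0,"ay": 0,"az": 0,"jaw": 255},
  ],
)

```text
time: 13.5
tool_pos: [0.523, -0.0226, 0.1824]
tool_rot: [0.002, 0.797, 0.605, 0.001]
contact_force: [0.3, -0.4, -0.6]
gripper_width: -0.003
```

```bash
python3 -c "
from h import *
go((-.009,-.04,.085))
grab('wrist','w4.png',(200,60,460,310),3)"
```

```text
t 13.5 counter xyz mm [ -0.7  -70.53 182.41] F(counter) [ 0.45 -0.33 -0.62] shift mm [30.63 -8.51 97.36] turn deg [0.2  0.04 0.23]
```

View pics/w4.png

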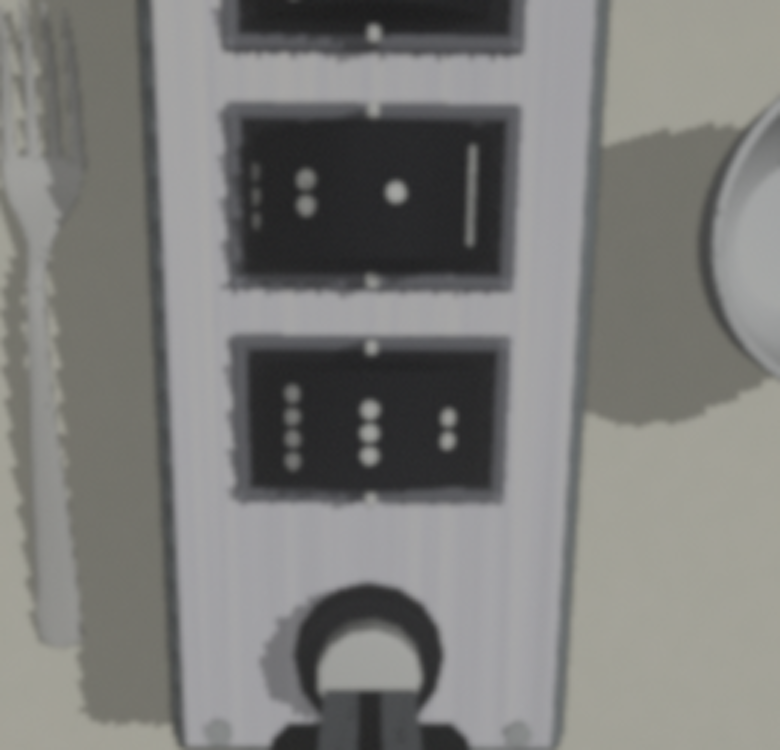

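Run:
```python
from h import *
f='w4.png'; A=lambda x,y:(200+x/3,60+y/3)
p,r=fitpose([(f,A(374,33),(0,.0505,.062)),(f,A(373.5,109),(0,.0345,.062)),(f,A(372,282),(0,-.0045,.062)),(f,A(372,348),(0,-.0205,.062)),(f,A(371,498),(0,-.0595,.062))])
print(p,np.round(r,1))
W=lambda y,ds,z=None:print(fitwheel(f,p,y,[A(a,b)+(n,0) for a,b,n in ds],z))
W(.015,[(306,193,2),(396,192,1),(471,195,0),(256,195,3)])
W(-.04,[(292.5,427,4),(370,433,3),(448,429,2)])
for z in (.055,.065,.07):
  X=back(f,A(369,657),z); c,s=np.cos(p[2]),np.sin(p[2]); d=X-[p[0],p[1],0]; print(z,c*d[0]+s*d[1],-s*d[0]+c*d[1])
```

```text
[ 0.54265706  0.04528669 -0.2775651 ] [[-0.   0.3]
 [-0.  -0.1]
 [ 0.1 -0.5]
 [-0.  -0.3]
 [-0.   0.6]]
(array([0.86713925, 0.08016729]), array([[ 0.1, -0.3],
       [-0.1, -0.1],
       [ 0. ,  0. ],
       [-0.1,  0.4]]))
(array([2.08542408, 0.0747529 ]), array([[ 0.1,  0.2],
       [-0. , -0.1],
       [-0.1, -0. ]]))
0.055 -0.00019544851638323563 -0.10590185399165014
0.065 -0.0002595343183404743 -0.10201826544685601
0.07 -0.00029157721931910227 -0.10007647117445892
```

>>> move_arm(
  rows=[
    {"tx": 0.03,"ty": 0.002,"tz": 0,"ax": 0,"ay": 0,"az": 0,"jaw": 255},
    {"tx": 0.03,"ty": 0.002,"tz": 0.03,"ax": 0,"ay": 0,"az": 0,"jaw": 255},
    {"tx": 0.022,"ty": 0,"tz": 0.03,"ax": 0,"ay": 0,"az": 0,"jaw": 255},
    {"tx": 0,"ty": 0,"tz": 0.03,"ax": 0,"ay": 0,"az": 0,"jaw": 255},
    {"tx": 0,"ty": 0,"tz": 0.003,"ax": 0,"ay": 0,"az": 0,"jaw": 255},
    {"tx": 0,"ty": 0,"tz": 0,"ax": 0,"ay": 0,"az": 0,"jaw": 255},
  ],
)

```text
time: 14.15
tool_pos: [0.546, 0.0601, 0.0785]
tool_rot: [-0.002, 0.796, 0.605, -0.003]
contact_force: [0.4, -0.2, 0.4]
gripper_width: 0.003
```

```bash
python3 -c "
from h import *
go((.0035,.015,.081))"
```

```text
t 14.15 counter xyz mm [-1.13 15.34 78.5 ] F(counter) [ 0.48 -0.11  0.42] shift mm [-0.37  4.61 -2.53] turn deg [-0.39  0.14  0.24]
```

>>> move_arm(
  rows=[
    {"tx": 0,"ty": 0,"tz": 0.0015,"ax": -0.3,"ay": 0,"az": 0,"jaw": 255},
    {"tx": 0,"ty": 0,"tz": 0.0015,"ax": 0,"ay": 0,"az": 0,"jaw": 255},
  ],
)

```text
time: 14.35
tool_pos: [0.5468, 0.0599, 0.0776]
tool_rot: [0.0, 0.797, 0.604, -0.001]
contact_force: [-1.4, -0.7, 4.1]
gripper_width: -0.003
```

```bash
python3 -c "
from h import *
go((-.005,.015,.076))"
```

```text
t 14.35 counter xyz mm [-0.31 15.37 77.64] F(counter) [-1.13 -1.06  4.08] shift mm [-0.35 -4.7   1.64] turn deg [-0.01  0.1   0.2 ]
```

>>> move_arm(
  rows=[
    {"tx": 0,"ty": 0,"tz": 0.0015,"ax": 0,"ay": 0,"az": 0,"jaw": 255},
    {"tx": 0,"ty": -0.002,"tz": 0.001,"ax": 0,"ay": 0,"az": 0,"jaw": 255},
    {"tx": 0,"ty": -0.002,"tz": 0.001,"ax": 0,"ay": 0,"az": 0,"jaw": 255},
  ],
)

```text
time: 14.65
tool_pos: [0.5463, 0.06, 0.0784]
tool_rot: [0.004, 0.797, 0.604, 0.003]
contact_force: [0.7, 0.0, 2.1]
gripper_width: 0.001
```

```bash
python3 -c "
from h import *
go((-.0055,.015,.076))"
```

```text
t 14.65 counter xyz mm [-0.82 15.35 78.36] F(counter) [0.71 0.21 2.13] shift mm [-0.34 -4.7   2.32] turn deg [ 0.53 -0.01  0.12]
```

>>> move_arm(
  rows=[
    {"tx": 0,"ty": -0.001,"tz": 0.0025,"ax": 0.5,"ay": 0,"az": 0,"jaw": 255},
    {"tx": 0,"ty": -0.002,"tz": 0.0015,"ax": 0,"ay": 0,"az": 0,"jaw": 255},
  ],
)

```text
time: 14.85
tool_pos: [0.5459, 0.0602, 0.077]
tool_rot: [0.002, 0.797, 0.604, 0.002]
contact_force: [0.9, -1.5, 6.8]
gripper_width: -0.003
```

```bash
python3 -c "
from h import *
go((-.0055,.015,.076))"
```

```text
t 14.85 counter xyz mm [-1.23 15.41 76.96] F(counter) [ 1.32 -1.2   6.77] shift mm [-0.4  -4.28  0.93] turn deg [ 0.38 -0.06  0.1 ]
```

>>> move_arm(
  rows=[
    {"tx": 0,"ty": -0.003,"tz": 0.0007,"ax": 0,"ay": 0,"az": 0,"jaw": 255},
    {"tx": 0,"ty": -0.002,"tz": 0.0007,"ax": 0,"ay": 0,"az": 0,"jaw": 255},
  ],
)

```text
time: 15.05
tool_pos: [0.5438, 0.0608, 0.0778]
tool_rot: [0.005, 0.797, 0.604, 0.005]
contact_force: [2.7, -0.8, 3.8]
gripper_width: 0.001
```

```bash
python3 -c "
from h import *
go((-.0055,.015,.076))"
```

```text
t 15.05 counter xyz mm [-3.46 15.4  77.83] F(counter) [ 2.81 -0.04  3.85] shift mm [-0.4  -2.06  1.8 ] turn deg [ 0.75 -0.09  0.09]
```

>>> move_arm(
  rows=[
    {"tx": 0,"ty": -0.001,"tz": 0.0015,"ax": 0.3,"ay": 0,"az": 0,"jaw": 255},
    {"tx": 0,"ty": -0.001,"tz": 0.0012,"ax": 0,"ay": 0,"az": 0,"jaw": 255},
  ],
)

```text
time: 15.25
tool_pos: [0.5436, 0.0609, 0.0768]
tool_rot: [0.004, 0.797, 0.604, 0.004]
contact_force: [1.4, -1.3, 6.5]
gripper_width: 0.003
```

```bash
python3 -c "
from h import *
go((-.0055,.015,.076))"
```

```text
t 15.25 counter xyz mm [-3.71 15.44 76.77] F(counter) [ 1.75 -0.87  6.49] shift mm [-0.44 -1.8   0.74] turn deg [ 0.67 -0.11  0.09]
```

>>> move_arm(
  rows=[
    {"tx": 0,"ty": -0.0025,"tz": 0.001,"ax": 0,"ay": 0,"az": 0,"jaw": 255},
    {"tx": 0,"ty": -0.001,"tz": 0.001,"ax": 0,"ay": 0,"az": 0,"jaw": 255},
  ],
)

```text
time: 15.45
tool_pos: [0.5423, 0.0613, 0.0768]
tool_rot: [0.006, 0.797, 0.604, 0.006]
contact_force: [0.6, -1.7, 7.2]
gripper_width: -0.0
```

```bash
python3 -c "
from h import *
go((-.0055,.015,.076))"
```

```text
t 15.45 counter xyz mm [-5.04 15.44 76.79] F(counter) [ 1.03 -1.45  7.19] shift mm [-0.45 -0.47  0.79] turn deg [ 0.91 -0.12  0.08]
```

Lift straight and look at the left and middle wheels.

>>> move_arm(
  rows=[
    {"tx": 0,"ty": 0,"tz": -0.015,"ax": 0,"ay": 0,"az": 0,"jaw": 255},
    {"tx": -0.01,"ty": 0.003,"tz": -0.03,"ax": 0.5,"ay": 0,"az": 0,"jaw": 255},
    {"tx": -0.015,"ty": 0.002,"tz": -0.03,"ax": 0.4,"ay": 0,"az": 0,"jaw": 255},
    {"tx": -0.01,"ty": 0,"tz": 0,"ax": 0,"ay": 0,"az": 0,"jaw": 255},
    {"tx": 0,"ty": 0,"tz": 0,"ax": 0,"ay": 0,"az": 0,"jaw": 255},
  ],
)

```text
time: 15.95
tool_pos: [0.5313, 0.0267, 0.1503]
tool_rot: [-0.006, 0.797, 0.604, -0.004]
contact_force: [-0.5, -0.3, -0.6]
gripper_width: -0.0
```

```bash
python3 -c "
from h import *
go((-.00,.07,.078))
grab('wrist','w5.png',(210,20,450,260),3)"
```

```text
t 15.95 counter xyz mm [ -6.13 -20.8  150.32] F(counter) [-0.37 -0.37 -0.64] shift mm [90.71  7.48 72.31] turn deg [-0.89 -0.06  0.14]
```

View pics/w5.png

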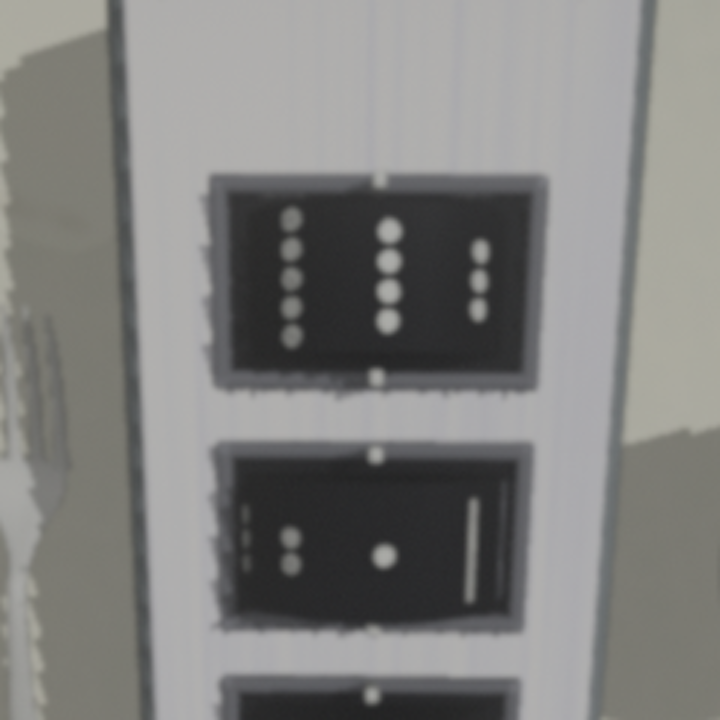

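Run:
```python
from h import *
f='w5.png'; A=lambda x,y:(210+x/3,20+y/3)
p,r=fitpose([(f,A(380,180),(0,.0895,.062)),(f,A(377,378),(0,.0505,.062)),(f,A(376,455),(0,.0345,.062)),(f,A(373,630),(0,-.0045,.062)),(f,A(372,695),(0,-.0205,.062))])
print(p,np.round(r,1))
W=lambda y,ds,z=None:print(fitwheel(f,p,y,[A(a,b)+(n,0) for a,b,n in ds],z))
W(.07,[(291,279,5),(389,276,4),(479.5,280,3)])
W(.015,[(291,551,2),(384.5,556,1),(471,551,0)])
```

```text
[ 0.54262815  0.04520519 -0.27938624] [[ 0.  -0.2]
 [-0.   0.2]
 [-0.1 -0. ]
 [ 0.  -0.3]
 [ 0.   0.3]]
(array([2.85983482, 0.07366221]), array([[ 0.1, -0.2],
       [-0.1, -0.1],
       [-0.1,  0.1]]))
(array([0.7579595 , 0.07931439]), array([[ 0.1, -0. ],
       [-0.1,  0. ],
       [ 0. , -0. ]]))
```

>>> move_arm(
  rows=[
    {"tx": 0.03,"ty": 0.005,"tz": 0.005,"ax": -0.5,"ay": 0,"az": 0,"jaw": 255},
    {"tx": 0.035,"ty": 0.003,"tz": 0.02,"ax": -0.3,"ay": 0,"az": 0,"jaw": 255},
    {"tx": 0.02,"ty": 0,"tz": 0.025,"ax": 0,"ay": 0,"az": 0,"jaw": 255},
    {"tx": 0.003,"ty": 0,"tz": 0.016,"ax": 0,"ay": 0,"az": 0,"jaw": 255},
    {"tx": 0,"ty": 0,"tz": 0.003,"ax": 0,"ay": 0,"az": 0,"jaw": 255},
    {"tx": 0,"ty": 0,"tz": 0,"ax": 0,"ay": 0,"az": 0,"jaw": 255},
  ],
)

```text
time: 16.6
tool_pos: [0.5583, 0.1151, 0.0714]
tool_rot: [-0.005, 0.797, 0.604, -0.004]
contact_force: [0.2, 0.3, 1.4]
gripper_width: -0.001
```

```bash
python3 -c "
from h import *
go((.0025,.07,.072))"
```

```text
t 16.6 counter xyz mm [-4.3  71.56 71.38] F(counter) [0.07 0.33 1.42] shift mm [-1.58  6.79 -0.71] turn deg [-0.76  0.05  0.14]
```

>>> move_arm(
  rows=[
    {"tx": 0,"ty": 0,"tz": 0.0015,"ax": -0.4,"ay": 0,"az": 0,"jaw": 255},
    {"tx": 0,"ty": -0.001,"tz": 0.0015,"ax": 0,"ay": 0,"az": 0,"jaw": 255},
  ],
)

```text
time: 16.8
tool_pos: [0.5584, 0.1151, 0.0703]
tool_rot: [-0.001, 0.797, 0.604, -0.001]
contact_force: [-0.0, 0.1, 5.4]
gripper_width: 0.001
```

```bash
python3 -c "
from h import *
go((-.0065,.07,.0695))"
```

```text
t 16.8 counter xyz mm [-4.21 71.63 70.34] F(counter) [-0.04  0.13  5.38] shift mm [-1.62 -2.29  0.85] turn deg [-0.2  -0.    0.11]
```

>>> move_arm(
  rows=[
    {"tx": 0,"ty": -0.002,"tz": 0.0015,"ax": 0,"ay": 0,"az": 0,"jaw": 255},
    {"tx": 0,"ty": -0.002,"tz": 0.001,"ax": 0,"ay": 0,"az": 0,"jaw": 255},
  ],
)

```text
time: 17.0
tool_pos: [0.5574, 0.1154, 0.0713]
tool_rot: [0.001, 0.798, 0.603, 0.002]
contact_force: [0.2, 0.1, 1.8]
gripper_width: -0.003
```

```bash
python3 -c "
from h import *
go((-.0065,.07,.0695))"
```

```text
t 17.0 counter xyz mm [-5.27 71.58 71.27] F(counter) [0.15 0.1  1.76] shift mm [-1.58 -1.24  1.76] turn deg [ 0.24 -0.11  0.04]
```

>>> move_arm(
  rows=[
    {"tx": 0,"ty": 0,"tz": 0.0025,"ax": 0,"ay": 0,"az": 0,"jaw": 255},
    {"tx": 0,"ty": -0.002,"tz": 0.0018,"ax": 0,"ay": 0,"az": 0,"jaw": 255},
    {"tx": 0,"ty": -0.0015,"tz": 0.0015,"ax": 0,"ay": 0,"az": 0,"jaw": 255},
  ],
)

```text
time: 17.3
tool_pos: [0.557, 0.1156, 0.0696]
tool_rot: [0.004, 0.798, 0.603, 0.005]
contact_force: [1.2, -1.9, 7.1]
gripper_width: -0.001
```

```bash
python3 -c "
from h import *
go((-.0065,.07,.0695))"
```

```text
t 17.3 counter xyz mm [-5.67 71.75 69.65] F(counter) [ 1.71 -1.46  7.11] shift mm [-1.75 -0.83  0.13] turn deg [ 0.69 -0.22 -0.01]
```

>>> move_arm(
  rows=[
    {"tx": 0,"ty": -0.002,"tz": 0.001,"ax": 0,"ay": 0,"az": 0,"jaw": 255},
    {"tx": 0,"ty": -0.001,"tz": 0.001,"ax": 0,"ay": 0,"az": 0,"jaw": 255},
  ],
)

```text
time: 17.5
tool_pos: [0.5567, 0.1157, 0.0703]
tool_rot: [0.006, 0.798, 0.603, 0.007]
contact_force: [0.6, -1.2, 4.3]
gripper_width: -0.0
```

```bash
python3 -c "
from h import *
go((-.0065,.07,.0695))"
```

```text
t 17.5 counter xyz mm [-6.02 71.68 70.33] F(counter) [ 0.86 -0.97  4.29] shift mm [-1.68 -0.49  0.81] turn deg [ 1.07 -0.26 -0.04]
```

>>> move_arm(
  rows=[
    {"tx": 0,"ty": -0.001,"tz": 0.002,"ax": 0,"ay": 0,"az": 0,"jaw": 255},
    {"tx": 0,"ty": -0.002,"tz": 0.0015,"ax": 0,"ay": 0,"az": 0,"jaw": 255},
    {"tx": 0,"ty": 0,"tz": -0.015,"ax": 0,"ay": 0,"az": 0,"jaw": 255},
    {"tx": -0.03,"ty": 0.003,"tz": -0.03,"ax": 0.5,"ay": 0,"az": 0,"jaw": 255},
    {"tx": -0.035,"ty": 0.003,"tz": -0.03,"ax": 0.4,"ay": 0,"az": 0,"jaw": 255},
    {"tx": -0.02,"ty": 0,"tz": 0,"ax": 0,"ay": 0,"az": 0,"jaw": 255},
    {"tx": 0,"ty": 0,"tz": 0,"ax": 0,"ay": 0,"az": 0,"jaw": 255},
  ],
)

```text
time: 18.2
tool_pos: [0.533, 0.0311, 0.1454]
tool_rot: [-0.001, 0.797, 0.603, 0.002]
contact_force: [0.0, 0.3, -0.1]
gripper_width: 0.002
```

```bash
python3 -c "
from h import *
go((-.00,.015,.082))
grab('wrist','w6.png',(210,20,450,260),3)"
```

```text
t 18.2 counter xyz mm [ -5.69 -16.1  145.38] F(counter) [-0.07  0.27 -0.12] shift mm [30.82  5.75 63.51] turn deg [-0.02 -0.24  0.07]
```

View pics/w6.png

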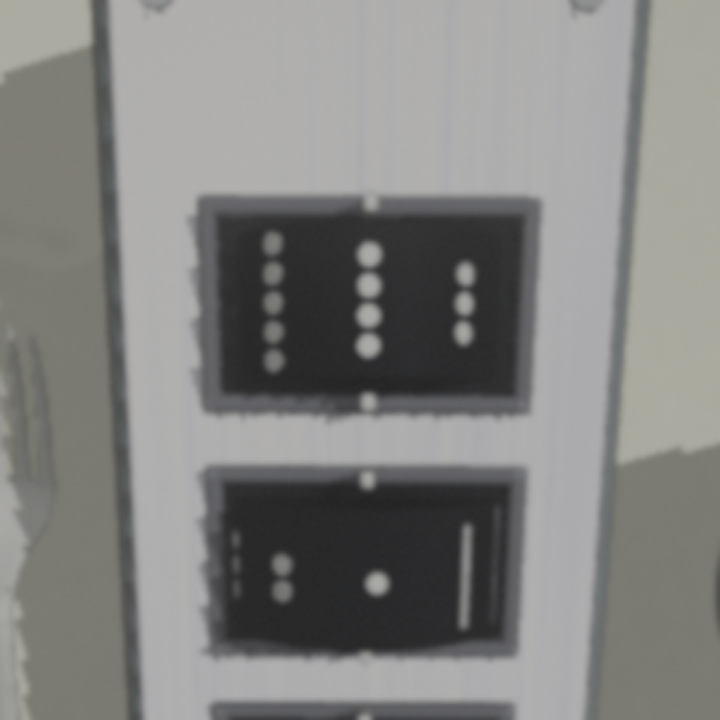

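Run:
```python
from h import *
f='w6.png'; A=lambda x,y:(210+x/3,20+y/3)
p,r=fitpose([(f,A(371,203),(0,.0895,.062)),(f,A(369,401),(0,.0505,.062)),(f,A(368,480),(0,.0345,.062)),(f,A(366,657),(0,-.0045,.062)),(f,A(365,717),(0,-.0205,.062))])
print(p,np.round(r,1))
W=lambda y,ds,z=None:print(fitwheel(f,p,y,[A(a,b)+(n,0) for a,b,n in ds],z))
W(.07,[(273.5,302,5),(369,300,4),(464,304,3)])
W(.015,[(282,578,2),(377,583,1),(465.5,577,0)])
```

```text
[ 0.5427434   0.04535077 -0.27865293] [[ 0.  -0.6]
 [-0.1  0.3]
 [-0.  -0.4]
 [-0.  -0.9]
 [ 0.   1.7]]
(array([2.78424895, 0.07217506]), array([[ 0.1,  0.2],
       [ 0. , -0. ],
       [-0.1, -0.3]]))
(array([0.75329913, 0.08009398]), array([[ 0. , -0. ],
       [ 0. ,  0.1],
       [-0.1, -0. ]]))
```

>>> move_arm(
  rows=[
    {"tx": 0.025,"ty": 0.006,"tz": 0.02,"ax": 0,"ay": -0.2,"az": 0,"jaw": 255},
    {"tx": 0.002,"ty": 0.002,"tz": 0.025,"ax": 0,"ay": 0,"az": 0,"jaw": 255},
    {"tx": 0,"ty": 0,"tz": 0.014,"ax": 0,"ay": 0,"az": 0,"jaw": 255},
    {"tx": 0,"ty": 0,"tz": 0.003,"ax": 0,"ay": 0,"az": 0,"jaw": 255},
    {"tx": 0,"ty": 0,"tz": 0,"ax": 0,"ay": 0,"az": 0,"jaw": 255},
  ],
)

```text
time: 18.75
tool_pos: [0.5483, 0.0601, 0.0812]
tool_rot: [-0.002, 0.797, 0.604, 0.001]
contact_force: [-0.1, 0.2, -0.2]
gripper_width: -0.001
```

```bash
python3 -c "
from h import *
go((.000,.015,.077))"
```

```text
t 18.75 counter xyz mm [ 1.05 15.96 81.16] F(counter) [-0.18  0.12 -0.18] shift mm [-0.97 -1.05  4.16] turn deg [-0.14 -0.18  0.18]
```

>>> move_arm(
  rows=[
    {"tx": -0.001,"ty": 0,"tz": 0.003,"ax": 0,"ay": 0,"az": 0,"jaw": 255},
    {"tx": 0,"ty": 0,"tz": 0.0015,"ax": 0,"ay": 0,"az": 0,"jaw": 255},
    {"tx": 0,"ty": 0,"tz": 0.0015,"ax": 0,"ay": 0,"az": 0,"jaw": 255},
  ],
)

```text
time: 19.05
tool_pos: [0.549, 0.0592, 0.0776]
tool_rot: [-0.001, 0.797, 0.604, 0.001]
contact_force: [-2.7, 0.0, 4.5]
gripper_width: -0.001
```

```bash
python3 -c "
from h import *
go((.000,.015,.077))"
```

```text
t 19.05 counter xyz mm [ 2.   15.27 77.58] F(counter) [-2.58 -0.69  4.5 ] shift mm [-0.26 -2.    0.58] turn deg [-0.02 -0.22  0.18]
```

>>> move_arm(
  rows=[
    {"tx": 0,"ty": -0.002,"tz": 0.002,"ax": 0,"ay": 0,"az": 0,"jaw": 255},
    {"tx": 0,"ty": -0.0015,"tz": 0.0015,"ax": 0,"ay": 0,"az": 0,"jaw": 255},
  ],
)

```text
time: 19.25
tool_pos: [0.5488, 0.0593, 0.0775]
tool_rot: [0.002, 0.797, 0.604, 0.004]
contact_force: [-0.1, -1.9, 4.7]
gripper_width: 0.0
```

```bash
python3 -c "
from h import *
go((-.0005,.015,.077))"
```

```text
t 19.25 counter xyz mm [ 1.76 15.31 77.47] F(counter) [ 0.44 -1.86  4.67] shift mm [-0.3  -2.27  0.45] turn deg [ 0.45 -0.27  0.16]
```

>>> move_arm(
  rows=[
    {"tx": 0,"ty": -0.002,"tz": 0.0018,"ax": 0,"ay": 0,"az": 0,"jaw": 255},
    {"tx": 0,"ty": -0.002,"tz": 0.0012,"ax": 0,"ay": 0,"az": 0,"jaw": 255},
    {"tx": 0,"ty": -0.001,"tz": 0.001,"ax": 0,"ay": 0,"az": 0,"jaw": 255},
  ],
)

```text
time: 19.55
tool_pos: [0.548, 0.0595, 0.0775]
tool_rot: [0.006, 0.797, 0.604, 0.008]
contact_force: [1.1, -1.3, 5.4]
gripper_width: 0.002
```

```bash
python3 -c "
from h import *
go((-.0005,.015,.077))"
```

```text
t 19.55 counter xyz mm [ 0.98 15.3  77.45] F(counter) [ 1.47 -0.97  5.42] shift mm [-0.3  -1.49  0.42] turn deg [ 1.11 -0.33  0.13]
```

>>> move_arm(
  rows=[
    {"tx": 0,"ty": -0.002,"tz": 0.0015,"ax": 0.4,"ay": 0,"az": 0,"jaw": 255},
    {"tx": 0,"ty": -0.001,"tz": 0.001,"ax": 0.3,"ay": 0,"az": 0,"jaw": 255},
  ],
)

```text
time: 19.75
tool_pos: [0.5469, 0.0599, 0.0768]
tool_rot: [0.003, 0.797, 0.604, 0.006]
contact_force: [1.5, -1.7, 7.3]
gripper_width: -0.001
```

```bash
python3 -c "
from h import *
go((-.0005,.015,.077))"
```

```text
t 19.75 counter xyz mm [-0.25 15.35 76.82] F(counter) [ 1.92 -1.25  7.34] shift mm [-0.35 -0.25 -0.18] turn deg [ 0.67 -0.35  0.13]
```

Lift straight and check all three from a higher spot.

>>> move_arm(
  rows=[
    {"tx": 0,"ty": 0,"tz": -0.015,"ax": 0,"ay": 0,"az": 0,"jaw": 255},
    {"tx": -0.015,"ty": 0,"tz": -0.04,"ax": 0.3,"ay": 0,"az": 0,"jaw": 255},
    {"tx": -0.03,"ty": 0,"tz": -0.04,"ax": 0.3,"ay": -0.3,"az": 0,"jaw": 255},
    {"tx": -0.02,"ty": 0,"tz": -0.01,"ax": 0,"ay": 0,"az": 0,"jaw": 255},
    {"tx": 0,"ty": 0,"tz": 0,"ax": 0,"ay": 0,"az": 0,"jaw": 255},
  ],
)

```text
time: 20.25
tool_pos: [0.5225, -0.0026, 0.1815]
tool_rot: [-0.006, 0.796, 0.605, -0.004]
contact_force: [0.6, -0.0, -0.9]
gripper_width: -0.001
```

```bash
python3 -c "
from h import *
go((-.00,-.1,.1))
grab('wrist','w7.png')
im=cv2.imread('pics/raw_w7.png')[20:300,220:440]; cv2.imwrite('pics/w7.png',cv2.resize(im[:150],None,fx=3.6,fy=3.6,interpolation=cv2.INTER_CUBIC)); cv2.imwrite('pics/w7b.png',cv2.resize(im[130:],None,fx=3.6,fy=3.6,interpolation=cv2.INTER_CUBIC))"
```

```text
t 20.25 counter xyz mm [ -6.65 -51.41 181.45] F(counter) [ 0.57  0.14 -0.85] shift mm [-48.64   7.55  81.34] turn deg [-0.79 -0.01  0.27]
```

View pics/w7.png

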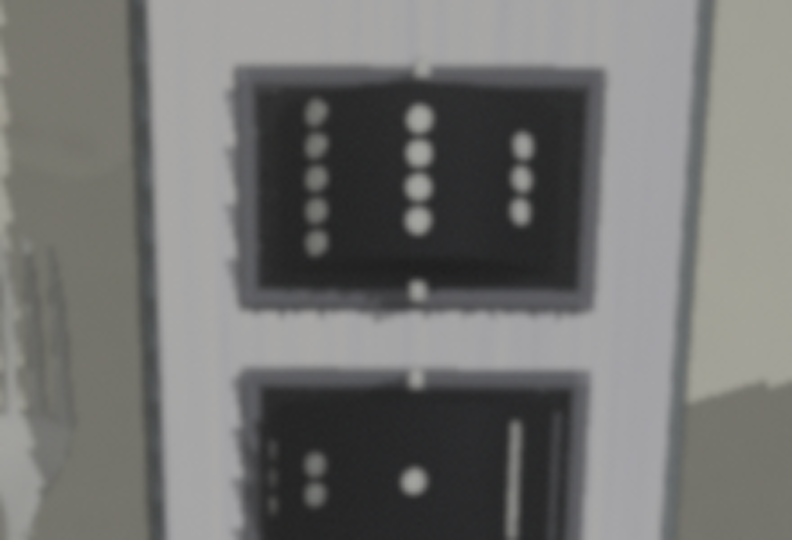

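View pics/w7b.png

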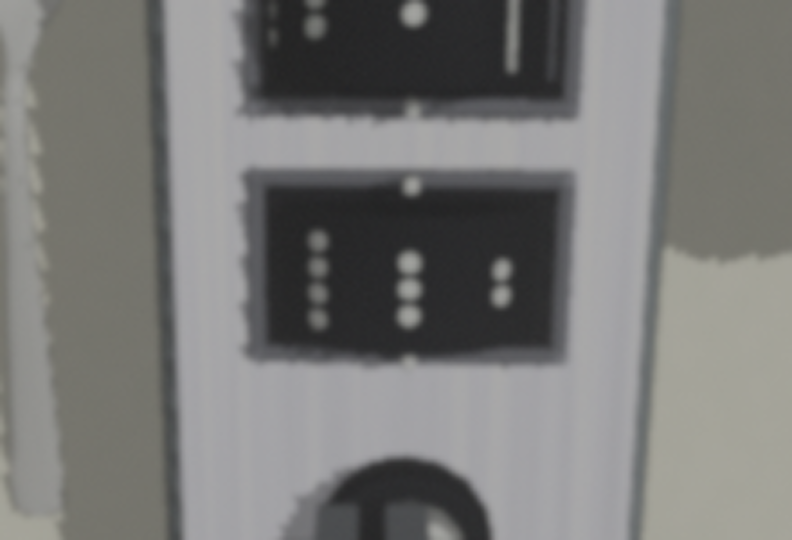

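Run:
```python
from h import *
f='w7.png'; A=lambda x,y:(220+(x+.5)/3.6-.5,20+(y+.5)/3.6-.5); B=lambda x,y:A(x,y+468)
p,r=fitpose([(f,A(422,71),(0,.0895,.062)),(f,A(419,291),(0,.0505,.062)),(f,A(417,379),(0,.0345,.062)),(f,B(413,110),(0,-.0045,.062)),(f,B(411.5,187),(0,-.0205,.062)),(f,B(408.5,361),(0,-.0595,.062))])
print(p,np.round(r,1))
W=lambda y,ds,A=A,z=None:print(fitwheel(f,p,y,[A(a,b)+(n,0) for a,b,n in ds],z))
W(.07,[(316.5,178,5),(419,170,4),(521.5,179,3)])
W(.015,[(315,480,2),(414,482,1),(513,482,0)])
W(-.04,[(318,280,4),(409,290,3),(501.5,283,2)],B)
```

```text
[ 0.54245831  0.045438   -0.28061899] [[ 0.1 -0.7]
 [-0.2  0.5]
 [-0.1  0.1]
 [ 0.  -0.1]
 [ 0.1 -0.2]
 [-0.   0.6]]
(array([2.78282188, 0.07293796]), array([[-0.,  0.],
       [ 0., -0.],
       [ 0., -0.]]))
(array([0.68152483, 0.07991349]), array([[ 0. ,  0. ],
       [-0. , -0.1],
       [ 0. ,  0.1]]))
(array([2.08891088, 0.07427867]), array([[ 0. ,  0.2],
       [ 0.1, -0.1],
       [-0.2,  0.1]]))
```

>>> move_arm(
  rows=[
    {"tx": -0.04,"ty": 0.003,"tz": 0,"ax": -0.4,"ay": 0,"az": 0,"jaw": 255},
    {"tx": -0.04,"ty": 0.003,"tz": 0,"ax": -0.4,"ay": 0,"az": 0,"jaw": 255},
    {"tx": 0,"ty": 0,"tz": 0,"ax": 0,"ay": 0,"az": 0,"jaw": 255},
  ],
)

```text
time: 20.6
tool_pos: [0.5049, -0.0784, 0.1769]
tool_rot: [-0.004, 0.795, 0.607, -0.001]
contact_force: [0.6, -0.0, -0.6]
gripper_width: -0.0
```

```bash
python3 -c "
from h import *
go((-.00,-.1,.08))
grab('wrist','w8.png',(220,100,440,300),3.6); grab('side','s8.png',(265,195,385,300),6)"
```

```text
t 20.6 counter xyz mm [  -2.89 -129.14  176.94] F(counter) [ 0.54  0.12 -0.63] shift mm [28.76  3.84 97.02] turn deg [-0.39 -0.2   0.58]
```

View pics/w8.png

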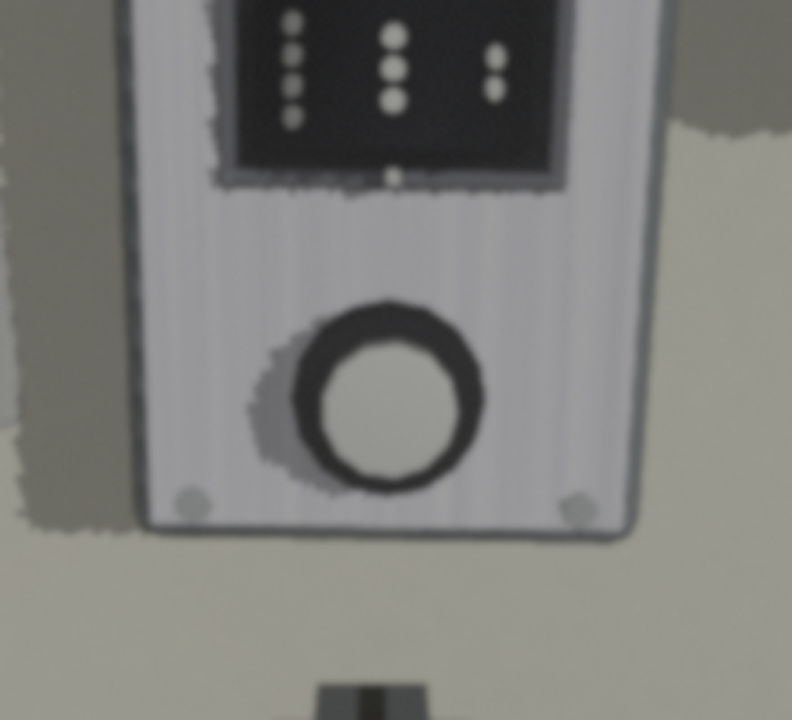

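View pics/s8.png

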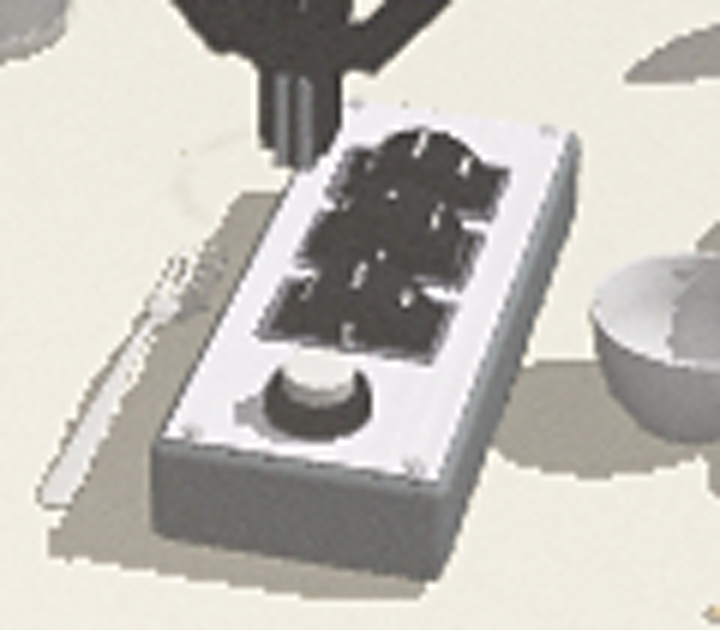

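Run:
```python
from h import *
p=np.load('p.npy'); f='w8.png'; A=lambda x,y:(220+x/3.6,100+y/3.6)
c,s=np.cos(p[2]),np.sin(p[2])
L=lambda X:(c*(X[0]-p[0])+s*(X[1]-p[1]),-s*(X[0]-p[0])+c*(X[1]-p[1]))
for z in (.06,.066,.072,.078,.084):
  X=back(f,A(390,410),z); w=np.linalg.norm(back(f,A(321,410),z)-back(f,A(459.5,410),z)); Y=back('s8.png',(265+319/6,195+380/6),z); print(z,np.round(L(X),4),round(w,4),np.round(L(Y),4), np.round(L(back(f,A(390,397),.06)),4))
```

```text
0.06 [-0.0004 -0.1067] 0.0293 [-0.0012 -0.0977] [-0.0004 -0.104 ]
0.066 [-0.0005 -0.1057] 0.0286 [ 0.0008 -0.1062] [-0.0004 -0.104 ]
0.072 [-0.0005 -0.1046] 0.028 [ 0.0029 -0.1147] [-0.0004 -0.104 ]
0.078 [-0.0006 -0.1035] 0.0273 [ 0.005  -0.1232] [-0.0004 -0.104 ]
0.084 [-0.0007 -0.1024] 0.0266 [ 0.007  -0.1317] [-0.0004 -0.104 ]
```

>>> move_arm(
  rows=[
    {"tx": 0.023,"ty": 0.003,"tz": 0.03,"ax": -0.3,"ay": -0.2,"az": 0.5,"jaw": 255},
    {"tx": 0,"ty": 0,"tz": 0.04,"ax": 0,"ay": 0,"az": 0,"jaw": 255},
    {"tx": 0,"ty": 0,"tz": 0.022,"ax": 0,"ay": 0,"az": 0,"jaw": 255},
    {"tx": 0,"ty": 0,"tz": 0.003,"ax": 0,"ay": 0,"az": 0,"jaw": 255},
    {"tx": 0,"ty": 0,"tz": 0,"ax": 0,"ay": 0,"az": 0,"jaw": 255},
  ],
)

```text
time: 21.2
tool_pos: [0.5145, -0.0458, 0.0773]
tool_rot: [-0.004, 0.795, 0.607, 0.0]
contact_force: [-0.2, -0.1, 0.3]
gripper_width: 0.001
```

```bash
python3 -c "
from h import *
go((-.00,-.1055,.07))"
```

```text
t 21.2 counter xyz mm [ -2.61 -95.12  77.29] F(counter) [-0.18 -0.17  0.3 ] shift mm [-10.44   2.54   7.23] turn deg [-0.32 -0.28  0.59]
```

Overshot by 10 mm in y, so correct before going down.

>>> move_arm(
  rows=[
    {"tx": -0.009,"ty": 0.002,"tz": 0,"ax": -0.3,"ay": 0,"az": 0,"jaw": 255},
    {"tx": -0.001,"ty": 0,"tz": 0,"ax": 0,"ay": 0,"az": 0,"jaw": 255},
    {"tx": 0,"ty": 0,"tz": 0.003,"ax": 0,"ay": 0,"az": 0,"jaw": 255},
    {"tx": 0,"ty": 0,"tz": 0.002,"ax": 0,"ay": 0,"az": 0,"jaw": 255},
  ],
)

```text
time: 21.6
tool_pos: [0.5167, -0.0566, 0.0765]
tool_rot: [0.001, 0.794, 0.608, 0.004]
contact_force: [0.0, 0.5, -0.3]
gripper_width: -0.002
```

```bash
python3 -c "
from h import *
go((-.00,-.1055,.07))"
```

```text
t 21.6 counter xyz mm [   2.56 -104.96   76.51] F(counter) [-0.13  0.51 -0.32] shift mm [-0.55 -2.61  6.49] turn deg [ 0.41 -0.3   0.65]
```

>>> move_arm(
  rows=[
    {"tx": 0,"ty": -0.002,"tz": 0.003,"ax": 0.3,"ay": 0,"az": 0,"jaw": 255},
    {"tx": 0,"ty": 0,"tz": 0.002,"ax": 0,"ay": 0,"az": 0,"jaw": 255},
    {"tx": 0,"ty": 0,"tz": 0.002,"ax": 0,"ay": 0,"az": 0,"jaw": 255},
  ],
)

```text
time: 21.9
tool_pos: [0.5155, -0.0565, 0.0704]
tool_rot: [-0.0, 0.795, 0.607, 0.003]
contact_force: [-0.1, 0.0, 1.7]
gripper_width: 0.004
```

```bash
python3 -c "
from h import *
go((-.00,-.1055,.07))"
```

```text
t 21.9 counter xyz mm [   1.3  -105.19   70.43] F(counter) [-0.15 -0.    1.73] shift mm [-0.3  -1.31  0.43] turn deg [ 0.2  -0.31  0.61]
```

>>> move_arm(
  rows=[
    {"tx": 0,"ty": 0,"tz": 0.002,"ax": 0,"ay": 0,"az": 0,"jaw": 255},
    {"tx": 0,"ty": 0,"tz": 0.002,"ax": 0,"ay": 0,"az": 0,"jaw": 255},
  ],
)

```text
time: 22.1
tool_pos: [0.5155, -0.0565, 0.0667]
tool_rot: [-0.0, 0.794, 0.607, 0.003]
contact_force: [-2.3, 1.2, 4.6]
gripper_width: -0.003
```

```bash
python3 -c "
from h import *
go((-.00,-.1055,.065))"
```

```text
t 22.1 counter xyz mm [   1.34 -105.18   66.73] F(counter) [-2.57  0.55  4.64] shift mm [-0.31 -1.35  1.72] turn deg [ 0.18 -0.3   0.61]
```

>>> move_arm(
  rows=[
    {"tx": 0,"ty": 0,"tz": 0.0015,"ax": 0,"ay": 0,"az": 0,"jaw": 255},
    {"tx": 0,"ty": 0,"tz": 0.001,"ax": 0,"ay": 0,"az": 0,"jaw": 255},
  ],
)

```text
time: 22.3
tool_pos: [0.5156, -0.0565, 0.065]
tool_rot: [-0.001, 0.794, 0.607, 0.003]
contact_force: [-3.0, 1.4, 7.9]
gripper_width: 0.001
```

```bash
python3 -c "
from h import *
go((-.00,-.1055,.065))"
```

```text
t 22.3 counter xyz mm [   1.41 -105.18   64.95] F(counter) [-3.27  0.5   7.85] shift mm [-0.3  -1.41 -0.05] turn deg [ 0.14 -0.29  0.62]
```

>>> move_arm(
  rows=[
    {"tx": 0,"ty": 0,"tz": 0.0009,"ax": 0,"ay": 0,"az": 0,"jaw": 255},
    {"tx": 0,"ty": 0,"tz": 0.0003,"ax": 0,"ay": 0,"az": 0,"jaw": 255},
  ],
)

```text
time: 22.5
tool_pos: [0.5156, -0.0565, 0.0652]
tool_rot: [-0.001, 0.794, 0.607, 0.002]
contact_force: [-4.1, 1.1, 6.7]
gripper_width: 0.001
```

```bash
python3 -c "
from h import *
go((-.00,-.1055,.065))"
```

```text
t 22.5 counter xyz mm [   1.43 -105.17   65.23] F(counter) [-4.2  -0.09  6.74] shift mm [-0.32 -1.44  0.22] turn deg [ 0.06 -0.27  0.64]
```

>>> move_arm(
  rows=[
    {"tx": 0,"ty": -0.0005,"tz": 0.0015,"ax": 0,"ay": 0,"az": 0,"jaw": 255},
    {"tx": 0,"ty": -0.0003,"tz": 0.0011,"ax": 0,"ay": 0,"az": 0,"jaw": 255},
  ],
)

```text
time: 22.7
tool_pos: [0.5156, -0.0565, 0.0647]
tool_rot: [-0.001, 0.794, 0.608, 0.002]
contact_force: [-4.7, 0.7, 8.8]
gripper_width: -0.004
```

```bash
python3 -c "
from h import *
go((-.00,-.1055,.065))"
```

```text
t 22.7 counter xyz mm [   1.44 -105.17   64.72] F(counter) [-4.75 -0.57  8.82] shift mm [-0.31 -1.44 -0.29] turn deg [ 0.11 -0.25  0.66]
```

>>> move_arm(
  rows=[
    {"tx": 0,"ty": 0,"tz": -0.015,"ax": 0,"ay": 0,"az": 0,"jaw": 255},
    {"tx": 0,"ty": 0,"tz": -0.04,"ax": 0,"ay": 0,"az": 0,"jaw": 255},
    {"tx": -0.005,"ty": 0,"tz": -0.045,"ax": 0,"ay": 0,"az": 0,"jaw": 255},
    {"tx": -0.01,"ty": 0,"tz": -0.045,"ax": 0,"ay": 0,"az": 0,"jaw": 255},
    {"tx": 0,"ty": 0,"tz": 0,"ax": 0,"ay": 0,"az": 0,"jaw": 255},
    {"tx": 0,"ty": 0,"tz": 0,"ax": 0,"ay": 0,"az": 0,"jaw": 255},
  ],
)

```text
time: 23.3
tool_pos: [0.5108, -0.0717, 0.2117]
tool_rot: [-0.001, 0.794, 0.608, 0.002]
contact_force: [-0.5, -0.8, -0.3]
gripper_width: -0.001
```

```bash
python3 -c "
from h import *
go((-.00,-.1,.08))
grab('wrist','w9.png',(200,60,460,340),2.8)"
```

```text
t 23.3 counter xyz mm [   0.99 -121.12  211.69] F(counter) [-0.29 -0.9  -0.28] shift mm [ 20.56  -0.94 131.78] turn deg [ 0.09 -0.25  0.68]
```

View pics/w9.png

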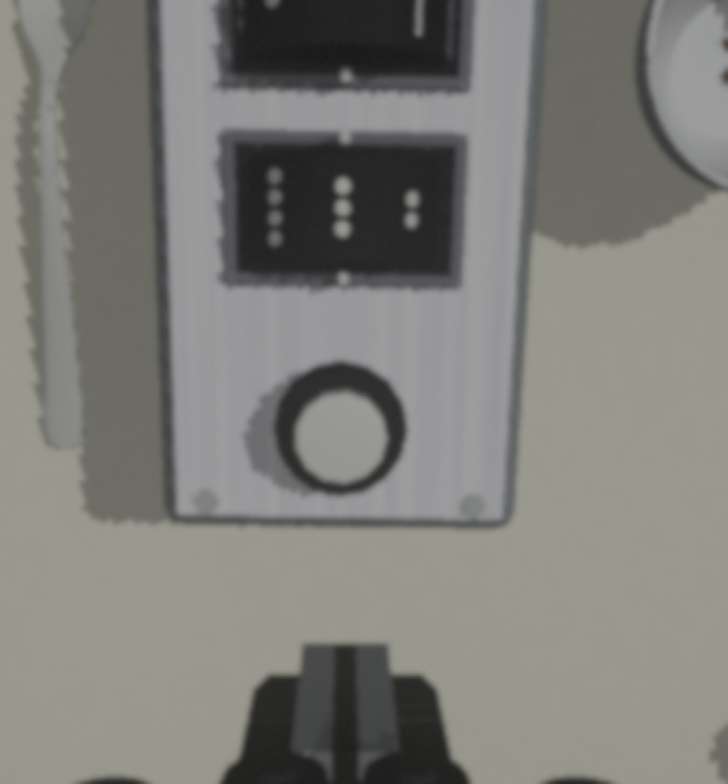

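```bash
python3 -c "
import cv2
im=cv2.imread('pics/raw_w9.png')[0:200,220:440]; cv2.imwrite('pics/w9c.png',cv2.resize(im,None,fx=3,fy=3,interpolation=cv2.INTER_CUBIC))"
```

```text
(no output)
```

View pics/w9c.png

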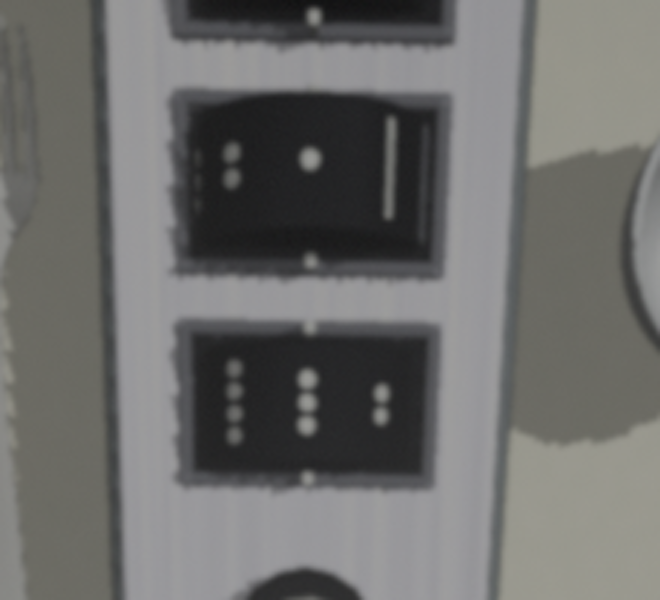

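The one-dot row and the three-dot row sit on their pointers (x about 310 and 308), and the key is up. The left wheel is outside this view, but the arm hasn't touched it since it was measured at 2.78 rad. I'm handing in.

```bash
python3 -c "
from h import *
print(manip.job_done(), manip.state()['time'])"
```

```text
the job is handed in; nothing more can be done
the job is handed in; nothing more can be done
```

The thumbwheels now show 4 - 1 - 3 from left to right. After that I pressed the start key fully down once and let it come back up, then handed the job in at about 23 s.

- **Wheels:** the last camera fit before the key press gave 2.783, 0.682 and 2.089 rad. The targets were 2.80, 0.70 and 2.10, so each row is within about 0.6 mm of its pointers.
- **After the press:** the last picture showed the middle and right rows still centred and the key up. The left wheel was out of that view, so I did not recheck it after the press; the arm had not touched it since the fit.
- **Key:** the reaction rose to about 9 N and stiffened to about 4 N/mm, which means the key was on its stop and pressing into the rubber pad. The gripper slid slightly, giving up to about 5 N sideways on the key.
- **Forces:** readings on the wheels were at most about 8 N downwards. They were taken only at the end of each move, so brief peaks in between were not seen.
- **Bystanders:** the arm stayed clear of the other objects. The fork and the bowl behind the counter looked unmoved in the later pictures; I did not check the rest again.

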